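# Set up the test jig and switch it on

## Task

Set up the board test jig: slide every loose test probe fully home into a probe holder of its own (any holder will do), so that the side spring plunger grips it and the handle's shoulder meets the holder's face. Only when all the probes are in, put the key from its stand fully into the key switch, and then turn it clockwise to its stop to switch on; leave the key in the switch and do not disturb the other things on the bench.

Things in the scene. Friction and masses are not known exactly. Their poses are not given: they have to be found in the camera images.
- probe1: test probe, 140 mm long, about 0.12 kg, may be absent. Square black handle 28 x 28 x 65 mm with a 6 mm brass stub behind, then a round steel shank 14 mm across, 75 mm long: shallow groove 16 to 34 mm from the shoulder, conical point over the last 15 mm. Origin: on the axis at the shoulder, where shank meets handle; x to the tip. Lies on a side of its handle, axis 14 mm up.
- probe2: test probe, 140 mm long, about 0.12 kg, may be absent. Square black handle 28 x 28 x 65 mm with a 6 mm brass stub behind, then a round steel shank 14 mm across, 75 mm long: shallow groove 16 to 34 mm from the shoulder, conical point over the last 15 mm. Origin: on the axis at the shoulder, where shank meets handle; x to the tip. Lies on a side of its handle, axis 14 mm up.
- probe3: test probe, 140 mm long, about 0.12 kg, may be absent. Square black handle 28 x 28 x 65 mm with a 6 mm brass stub behind, then a round steel shank 14 mm across, 75 mm long: shallow groove 16 to 34 mm from the shoulder, conical point over the last 15 mm. Origin: on the axis at the shoulder, where shank meets handle; x to the tip. Lies on a side of its handle, axis 14 mm up.
- probe4: test probe, 140 mm long, about 0.12 kg, may be absent. Square black handle 28 x 28 x 65 mm with a 6 mm brass stub behind, then a round steel shank 14 mm across, 75 mm long: shallow groove 16 to 34 mm from the shoulder, conical point over the last 15 mm. Origin: on the axis at the shoulder, where shank meets handle; x to the tip. Lies on a side of its handle, axis 14 mm up.
- holder1_mouth (a point): centre of the mouth of probe holder 1, on the front face of a grey fixed block 50 mm deep, 46 mm wide, its top 22 mm above this point. Level square through-bore 17 x 17 mm, axis 48 mm over the bench; x points into the bore, z up. The probe is home with its shoulder on this face.
- holder1_plunger (a joint): spring plunger of holder 1, m pushed back (0 to 0.009). It enters the bore level from the block's +y side, 25 mm inside the mouth; its knob stands out 22 mm from that side. Riding over it takes up to about 12 N of push; then it drops into the probe's groove.
- holder2_mouth (a point): centre of the mouth of probe holder 2, on the front face of a grey fixed block 50 mm deep, 46 mm wide, its top 22 mm above this point. Level square through-bore 17 x 17 mm, axis 48 mm over the bench; x points into the bore, z up. The probe is home with its shoulder on this face.
- holder2_plunger (a joint): spring plunger of holder 2, m pushed back (0 to 0.009). It enters the bore level from the block's +y side, 25 mm inside the mouth; its knob stands out 22 mm from that side. Riding over it takes up to about 12 N of push; then it drops into the probe's groove.
- holder3_mouth (a point): centre of the mouth of probe holder 3, on the front face of a grey fixed block 50 mm deep, 46 mm wide, its top 22 mm above this point. Level square through-bore 17 x 17 mm, axis 48 mm over the bench; x points into the bore, z up. The probe is home with its shoulder on this face.
- holder3_plunger (a joint): spring plunger of holder 3, m pushed back (0 to 0.009). It enters the bore level from the block's +y side, 25 mm inside the mouth; its knob stands out 22 mm from that side. Riding over it takes up to about 12 N of push; then it drops into the probe's groove.
- holder4_mouth (a point): centre of the mouth of probe holder 4, on the front face of a grey fixed block 50 mm deep, 46 mm wide, its top 22 mm above this point. Level square through-bore 17 x 17 mm, axis 48 mm over the bench; x points into the bore, z up. The probe is home with its shoulder on this face.
- holder4_plunger (a joint): spring plunger of holder 4, m pushed back (0 to 0.009). It enters the bore level from the block's +y side, 25 mm inside the mouth; its knob stands out 22 mm from that side. Riding over it takes up to about 12 N of push; then it drops into the probe's groove.
- jig: fixed plate of the test jig, 200 x 310 x 10 mm, that carries the four holders, about 78 mm apart, in a row on its front (-x) half and a green circuit board, lower than the bores, behind them. Origin: centre of its underside. The handles of seated probes reach out over and past its front edge.
- key: switch key, 68 mm tall, 60 g, upright in its stand. Flat steel blade 16 mm (along x) x 6 mm (along y), narrowed to 12 x 4 mm over the lowest 8 mm; steel collar 26 mm across, 26 to 30 mm up; black bow 42 mm wide along x, 10 mm thick along y, 30 to 68 mm up. Origin: centre of the blade's lower end; z up. Fits either way round.
- keystand: fixed dark wooden key stand 70 x 60 mm, 30 mm high, with a vertical slot 18.4 x 8.4 mm in which the key stands 24 mm deep, the blade's end 6 mm over the bench. Origin: centre of its underside; x along the slot.
- slot (a point): middle of the slot's mouth on top of the brass key cylinder (42 mm square), 73 mm over the bench, on a grey fixed box 130 x 130 x 45 mm; a steel ring 72 mm across and 12 mm high surrounds the cylinder's foot. Slot 18.4 mm long along this frame's x, 8.4 mm wide, 28 mm deep; the frame turns with the cylinder, z up. Key fully in: collar on the cylinder's top, blade's end 26 mm down.
- switch (a joint): angle of the key cylinder, 0 to 1.35 rad, growing clockwise seen from above; starts at 0 to 0.2 (off), 1.35 is the stop (on). It stays where it is left; turning takes about 0.05 N m, and the key has about 0.15 rad of play either way in the slot.
- spool: bystander, leave alone: solder spool, steel, 60 mm across, 46 mm high. Origin on its underside at the centre.
- fluxjar: bystander, leave alone: small jar 52 mm across, 60 mm high. Origin on its underside at the centre.
- multimeter: bystander, leave alone: yellow multimeter 160 x 80 x 35 mm, lying. Origin on its underside, x along it.
- partsbin: bystander, leave alone: blue open parts bin 140 x 100 x 50 mm. Origin on its underside at the centre.
- batterypack: bystander, leave alone: black battery pack 65 x 35 x 18 mm. Origin on its underside at the centre.
- screwdriver: bystander, leave alone: screwdriver 170 mm long, lying. Origin on its underside, x along it.
Not all that is in view belongs to the job. Leave any blue look-alike of the probe2 alone.

How it is judged:
On the way, in this order (a step that is already met when the one before it is completed fails the run):
1. every probe present is fully home in a holder (((distance between probe1 and holder1_mouth below 0.006 m and angle between the x axis of probe1 and the x axis of holder1_mouth, either way round below 0.12 rad) or (distance between probe1 and holder2_mouth below 0.006 m and angle between the x axis of probe1 and the x axis of holder2_mouth, either way round below 0.12 rad) or (distance between probe1 and holder3_mouth below 0.006 m and angle between the x axis of probe1 and the x axis of holder3_mouth, either way round below 0.12 rad) or (distance between probe1 and holder4_mouth below 0.006 m and angle between the x axis of probe1 and the x axis of holder4_mouth, either way round below 0.12 rad)) and ((distance between probe2 and holder1_mouth below 0.006 m and angle between the x axis of probe2 and the x axis of holder1_mouth, either way round below 0.12 rad) or (distance between probe2 and holder2_mouth below 0.006 m and angle between the x axis of probe2 and the x axis of holder2_mouth, either way round below 0.12 rad) or (distance between probe2 and holder3_mouth below 0.006 m and angle between the x axis of probe2 and the x axis of holder3_mouth, either way round below 0.12 rad) or (distance between probe2 and holder4_mouth below 0.006 m and angle between the x axis of probe2 and the x axis of holder4_mouth, either way round below 0.12 rad)) and ((distance between probe3 and holder1_mouth below 0.006 m and angle between the x axis of probe3 and the x axis of holder1_mouth, either way round below 0.12 rad) or (distance between probe3 and holder2_mouth below 0.006 m and angle between the x axis of probe3 and the x axis of holder2_mouth, either way round below 0.12 rad) or (distance between probe3 and holder3_mouth below 0.006 m and angle between the x axis of probe3 and the x axis of holder3_mouth, either way round below 0.12 rad) or (distance between probe3 and holder4_mouth below 0.006 m and angle between the x axis of probe3 and the x axis of holder4_mouth, either way round below 0.12 rad)) and ((distance between probe4 and holder1_mouth below 0.006 m and angle between the x axis of probe4 and the x axis of holder1_mouth, either way round below 0.12 rad) or (distance between probe4 and holder2_mouth below 0.006 m and angle between the x axis of probe4 and the x axis of holder2_mouth, either way round below 0.12 rad) or (distance between probe4 and holder3_mouth below 0.006 m and angle between the x axis of probe4 and the x axis of holder3_mouth, either way round below 0.12 rad) or (distance between probe4 and holder4_mouth below 0.006 m and angle between the x axis of probe4 and the x axis of holder4_mouth, either way round below 0.12 rad))), for 0.2 s.
2. the key is fully in the key switch (z of key in the frame of slot below -0.02 m and horizontal distance between key and slot below 0.006 m and angle between key's own z axis and vertical below 0.15 rad), for 0.2 s.
3. the switch is turned clockwise to its stop (value of joint switch above 1.2 rad), for 0.2 s.
At the end, for the whole second after the job is handed in: Every probe present is in a holder with its shoulder within 6 mm of the mouth's centre and its axis within 0.12 rad of the bore; the key is at least 20 mm deep in the switch, within 6 mm of its axis and upright within 0.15 rad; the switch reads more than 1.2 rad; all at rest and released (all of step 1 and all of step 2 and value of joint switch above 1.2 rad and linear speed of each of probe1, probe2, probe3, probe4, key below 0.02 m/s); the robot touches nothing.
It fails at once if a bystander (spool, jar, multimeter, bin, battery pack, screwdriver) is moved more than 5 cm (distance of any of spool, fluxjar, multimeter, partsbin, batterypack, screwdriver from where it was at the start of the episode above 0.05 m).
Of probe1, probe2, probe3, probe4 only 3 to 4 are there at a start; the rules pass over those that are not, and their reading is None.
At some moment in a run one of probe1, probe2, probe3, probe4 may be knocked a few centimetres aside while the robot is not near it.
It also fails if it takes over 200 s, if anything falls off the work surface, if the arm or the gripper's body presses on something with over 40 N, if the wrist force passes 120 N, or if a joint passes its speed limit or range.

## Robot

A 6-joint arm with a two-finger parallel gripper is mounted at the origin on the work surface. World frame = base frame: x ahead of the robot, y to its left, z up, the work surface at z = 0. Lengths are in m, angles in rad, forces in N, time in s.
With the tool pointing down it reaches from about 0.275 to 0.725 m from the base axis. Payload 5.6 kg.
Tool frame: the origin (TCP) lies at the very end of the fingers, on their centre line; the grasp point (between the pads) lies 19 mm behind it; z points along the fingers, y is the line along which they close (so a half turn about z gives the same grasp; the last joint's range is limited). The gripper opens to 85 mm and grips with 20 to 120 N. Pads are 22 mm wide; open, the fingers measure 114 mm over their backs; the gripper's body (76 mm by 85 mm) begins 54 mm behind the grasp point. The pads swing forward as they close: fully open they stand 13 mm farther back than shut.
Start: joints at [0.285, 0.255, 0.108, 0, -1.424, -0.285], TCP at [0.55, 0, 0.231] pointing down, gripper open.
Joint ranges: [-2.95, 2.95], [-1.21, 1.97], [-1.09, 1.5], [-2.87, 1.71], [-2.94, -0.07], [-3.05, 3.05]. Speed limits (rad/s): [2.57, 2.57, 3.14, 3.14, 3.14, 3.14].

## Interface

Orientations are given as a unit quaternion [w, x, y, z].
In Python, from workcell import monitor, vision, hand_in gives the robot as it stands.
- The arm moves only by the tool step_arm, never from a script. Its argument "series" is a list of rows, each a list of 3 entries, a list of its own where there are three numbers: the shift along the tool's x, y, z in mm, then the turn, a rotation vector about the tool's x, y, z in degrees, then the closure, from 0 (fully open) to 1 (shut). In form: [[[x, y, z], [ax, ay, az], grip], ...]. A call has exactly 10 rows; each row is the pose to reach, as a shift and turn from the pose commanded when the call began, along the tool's axes at that moment; what a row does not reach only later rows make up. A row lasts 1/12 s, in which the tool goes at most 41.7 mm and 7.16 degrees, less where a joint would pass 70% of its speed; a pose out of reach is approached as far as the arm can. A call with a gripper value outside its range is refused whole. The fingers move at their own pace and stop on an object; "newtons" is the grip in N (left out, the last holds). Time passes only in rows, so rows that repeat a pose let the fingers close, or fill a call up. It gives the time, the measured TCP pose, the force, the opening and the grip force at its end, in the units of the state.
- monitor.state(): the state, without advancing time (a new reading comes with each control period).
- vision.snapshot(name): name is "scene" or "side" or "wrist"; returns a dict with "image" (400x640x3 uint8, red, green, blue), "fx", "fy", "cx", "cy" (pixels), "extrinsics" (4x4, takes a point from camera to world coordinates). Camera axes: x right, y down, z forward; pixel columns grow to the right and rows downward; lengths in m; the calibration is good to about 2 mm. A picture is of the moment at which its call begins. There is no depth.
- hand_in(): hands the job in; it is judged then, once.
The state is a dict: "t": time; "joints": joint angles; "qd": joint speeds; "tau": joint torques, N m; "tool_pos": TCP position; "tcp_rot": TCP orientation; "force": force on the tool from outside, world axes, zero at the start; "wrist_torque": the same for the moment, N m; "grip_width": finger opening in m; "grasp_force": force on a finger pad.
Only numpy, scipy, OpenCV 4.12 (cv2) and the standard library are available. Lean on these libraries where they do the work, as an engineer would, in place of code of your own. Each camera call takes 0.05 s, during which the arm holds its last target. There are 200 camera calls.

## Working session

There is one attempt and no reset: what is moved stays moved. The work goes in short steps, Python scripts to look and compute and a tool call to move; the robot and the scene stay as the last step left them, time stands still between calls to the robot, and variables do not carry over. Pictures are saved under pics/ and viewed, at most 15 in all, crops included, and the job is handed in when it is done.

Besides the shell and the picture viewer there is one more tool, called after ">>>" by a JSON object that holds its "method" and its "body", one argument or row to a line. step_arm: Moves the arm, as the interface text tells. Its arguments: {"type":"object","properties":{"series":{"type":"array"},"newtons":{"type":"number"}},"required":["series"]}

```bash
mkdir -p pics; ls; cat > h.py <<'E'
import numpy as np, cv2
from scipy.spatial.transform import Rotation as R
from workcell import monitor, vision, hand_in
def snap(name,f):
    s=vision.snapshot(name); cv2.imwrite('pics/'+f+'.png',s['image'][:,:,::-1])
    np.savez('pics/'+f+'.npz',K=[s['fx'],s['fy'],s['cx'],s['cy']],E=s['extrinsics']); return s
def crop(f,u0,v0,w,h,k,out):
    im=cv2.imread('pics/'+f+'.png')[v0:v0+h,u0:u0+w]; cv2.imwrite('pics/'+out+'.png',cv2.resize(im,None,fx=k,fy=k,interpolation=cv2.INTER_CUBIC))
def w(f,u,v,z):
    d=np.load('pics/'+f+'.npz'); fx,fy,cx,cy=d['K']; E=d['E']
    r=E[:3,:3]@[(u-cx)/fx,(v-cy)/fy,1]; o=E[:3,3]; return (o+r*(z-o[2])/r[2]).round(4)
def px(f,p):
    d=np.load('pics/'+f+'.npz'); fx,fy,cx,cy=d['K']; E=d['E']
    c=E[:3,:3].T@(np.array(p)-E[:3,3]); return (c[0]/c[2]*fx+cx).round(1),(c[1]/c[2]*fy+cy).round(1)
E
python3 - <<'E'
from h import *
for n in ['scene','side','wrist']:
    s=snap(n,n+'0'); print(n,s['fx'],s['extrinsics'].round(3).tolist())
a=cv2.imread('pics/scene0.png');b=cv2.imread('pics/side0.png')
print(monitor.state())
E
```

```text
pics
scene 486.1318774439147 [[-0.118, 0.752, -0.649, 1.435], [0.993, 0.081, -0.087, 0.091], [-0.013, -0.655, -0.756, 1.123], [0.0, 0.0, 0.0, 1.0]]
side 378.66415929690646 [[-0.995, -0.077, 0.056, 0.509], [-0.095, 0.764, -0.639, 0.538], [0.007, -0.641, -0.768, 0.782], [0.0, 0.0, 0.0, 1.0]]
wrist 281.8249545541095 [[-1.0, 0.0, -0.001, 0.55], [-0.0, 0.962, 0.273, -0.07], [0.001, 0.273, -0.962, 0.373], [0.0, 0.0, 0.0, 1.0]]
{'t': 0.15, 'joints': array([ 2.84608326e-01,  2.55601079e-01,  1.07287049e-01, -3.40475783e-04,
       -1.42393446e+00, -2.84554309e-01]), 'qd': array([ 2.74043476e-04,  1.71336038e-03,  2.60880683e-03,  3.60235884e-03,
        4.99028887e-05, -1.53773224e-03]), 'tau': array([-1.13390255e-03, -3.86942518e+01,  2.38082260e+01,  5.36670327e+00,
       -4.55894769e-03,  1.90294440e-05]), 'tool_pos': array([5.49610756e-01, 4.43133027e-05, 2.30605079e-01]), 'tcp_rot': array([ 5.56063841e-04,  7.07107981e-01, -7.07105189e-01, -4.96330993e-04]), 'force': array([ 0.06516866, -1.26781174, -0.07491594]), 'wrist_torque': array([-0.06262551, -0.04138964,  0.00722069]), 'grasp_force': 0.0, 'grip_width': 0.0851447290782247}
```

View pics/scene0.png

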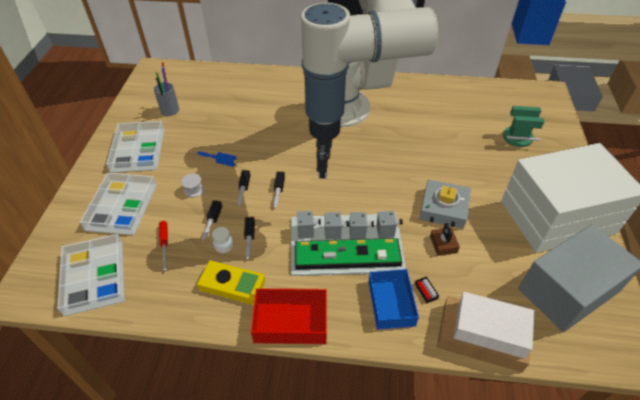

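View pics/side0.png

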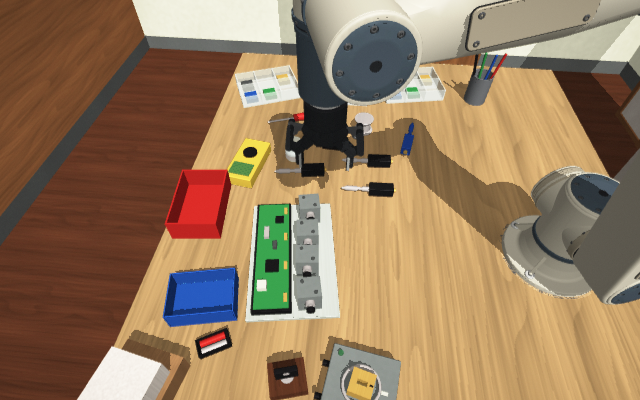

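The black-handled probes are at scene pixels (213,217), (243,185), (279,188) and (249,236). The blue look-alike is at (220,158) and gets left alone; the red screwdriver is at (163,240). The holders run from (304,225) to (388,225), the key is at (446,235), and the switch is at (448,197).

```bash
python3 - <<'E'
from h import *
crop('scene0',175,145,130,120,5,'c1')
crop('scene0',285,175,190,105,4,'c2')
E
```

```text
(no output)
```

View pics/c1.png

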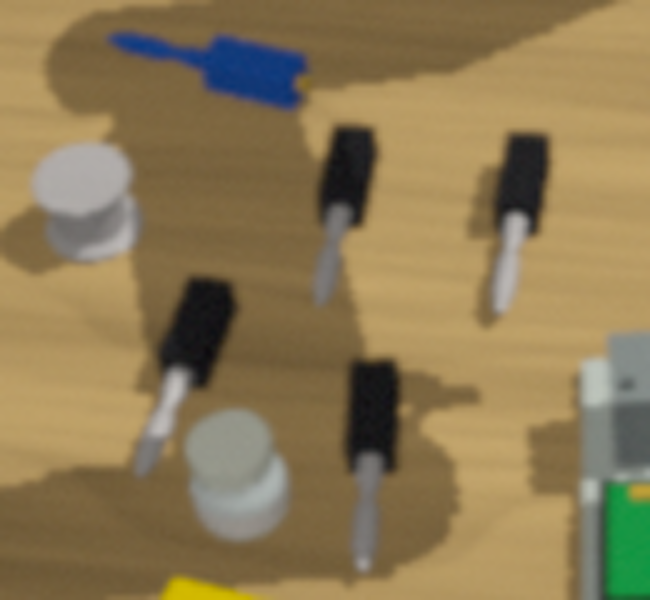

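View pics/c2.png

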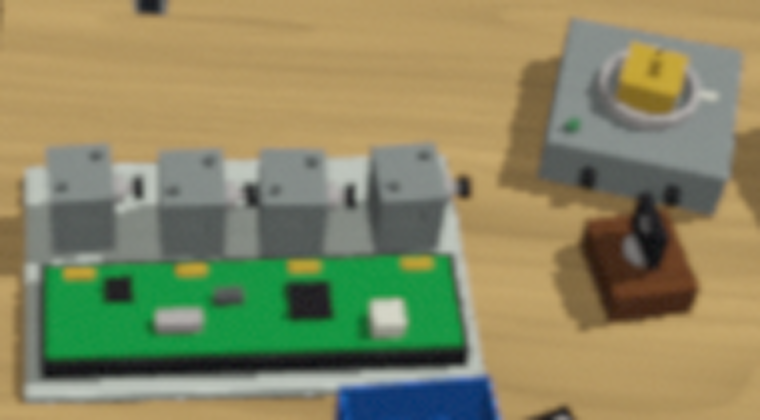

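Crop 1 shows four black-handled probes with shanks pointing down the image (+x); the blue one is the look-alike. Crop 2 shows the four holders with knobs on their right (+y), the key in its stand and the brass cylinder.

```bash
python3 - <<'E'
from h import *
P={'A':[(350,133),(340,215),(322,298)],'B':[(528,140),(515,222),(500,306)],'C':[(212,285),(182,372),(145,470)],'D':[(374,365),(370,462),(364,566)]}
for n,q in P.items():
    g=lambda p,z: w('scene0',175+p[0]/5,145+p[1]/5,z)
    b,s,t=g(q[0],.028),g(q[1],.014),g(q[2],.010); d=t-b
    print(n,b,s,t,np.degrees(np.arctan2(d[1],d[0])).round(1),np.linalg.norm(d[:2]).round(3))
H={'H1':[(48,152),(110,147),(115,203),(52,207)],'H2':[(160,153),(220,152),(226,206),(162,208)],'H3':[(260,153),(322,150),(327,203),(265,206)],'H4':[(370,150),(432,146),(443,198),(378,203)]}
for n,q in H.items():
    c=np.array([w('scene0',285+a/4,175+b/4,.070) for a,b in q]); 
    ax=(c[2]+c[3]-c[0]-c[1])/2
    print(n,c[:,:2].tolist(),'front',(c[:2].mean(0)).round(3),'yaw',np.degrees(np.arctan2(ax[1],ax[0])).round(1))
g=lambda p,z: w('scene0',285+p[0]/4,175+p[1]/4,z)
print('cyl',[g(p,.073)[:2].tolist() for p in [(632,42),(688,52),(678,98),(620,88)]],'slot',g((655,66),.073))
print('slot ends',g((657,54),.073),g((654,77),.073))
print('key bow top',g((645,198),.074),'stand',[g(p,.03)[:2].tolist() for p in [(583,225),(668,208),(694,278),(608,300)]])
E
```

```text
A [ 0.39   -0.2662  0.028 ] [ 0.4474 -0.262   0.014 ] [ 0.512  -0.2596  0.01  ] 3.1 0.122
B [ 0.3841 -0.1532  0.028 ] [ 0.4415 -0.1528  0.014 ] [ 0.5066 -0.1513  0.01  ] 0.9 0.123
C [ 0.5239 -0.3217  0.028 ] [ 0.5805 -0.3278  0.014 ] [ 0.6499 -0.332   0.01  ] -4.7 0.126
D [ 0.574  -0.2126  0.028 ] [ 0.6332 -0.2042  0.014 ] [ 0.701  -0.1939  0.01  ] 8.4 0.128
H1 [[0.5748, -0.0723], [0.5656, -0.0295], [0.615, -0.02], [0.6231, -0.0626]] front [ 0.57  -0.051  0.07 ] yaw 11.1
H2 [[0.5672, 0.0061], [0.5618, 0.0479], [0.6093, 0.056], [0.6158, 0.0125]] front [0.564 0.027 0.07 ] yaw 8.6
H3 [[0.5597, 0.0759], [0.5522, 0.1189], [0.5992, 0.1247], [0.6064, 0.0826]] front [0.556 0.097 0.07 ] yaw 7.6
H4 [[0.5486, 0.1524], [0.5402, 0.1955], [0.5862, 0.2036], [0.5954, 0.1594]] front [0.544 0.174 0.07 ] yaw 9.2
cyl [[0.4273, 0.3393], [0.433, 0.3792], [0.479, 0.3689], [0.4738, 0.3284]] slot [0.4496 0.3545 0.073 ]
slot ends [0.4375 0.3567 0.073 ] [0.4605 0.3532 0.073 ]
key bow top [0.5745 0.3401 0.074 ] stand [[0.5676, 0.3058], [0.5457, 0.3661], [0.6057, 0.3798], [0.6308, 0.3203]]
```

```bash
cat >> h.py <<'E'
def mv(x,y,z,yaw):
    "shift (mm, tool axes) and turn (deg) to TCP x,y,z with tool down, tool x = -(cos yaw, sin yaw)"
    s=monitor.state(); q=s['tcp_rot']; A=R.from_quat([q[1],q[2],q[3],q[0]])
    c,n=np.cos(np.radians(yaw)),np.sin(np.radians(yaw))
    B=R.from_matrix(np.array([[-c,-n,0],[-n,c,0],[0,0,-1]]))
    print('t',round(s['t'],2),'shift',(A.inv().apply(np.array([x,y,z])-s['tool_pos'])*1000).round(1),'turn',np.degrees((A.inv()*B).as_rotvec()).round(1),'F',s['force'].round(1),'w',round(s['grip_width'],4))
E
```

>>> {"method": "step_arm", "body": {
  "series": [
    [[15,8,-2],[0,0,7],0],
    [[30,16,-4],[0,0,14],0],
    [[45,24,-6],[0,0,21],0],
    [[60,32,-8],[0,0,28],0],
    [[75,40,-10],[0,0,35],0],
    [[90,48,-12],[0,0,42],0],
    [[105,56,-14],[0,0,49],0],
    [[120,64,-16],[0,0,56],0],
    [[135,72,-18],[0,0,63],0],
    [[150,80,-20],[0,0,70],0]
  ]
}}

```text
t: 0.98
tool_pos: [0.4693, -0.1506, 0.2511]
tcp_rot: [-0.0, -0.171, 0.985, 0.0]
force: [0.3, 0.3, -0.5]
grip_width: 0.0857
grasp_force: 0.0
```

>>> {"method": "step_arm", "body": {
  "series": [
    [[0,0,0],[0,0,7],0],
    [[0,0,0],[0,0,14],0],
    [[0,0,0],[0,0,20],0],
    [[0,0,0],[0,0,20],0],
    [[0,0,0],[0,0,20],0],
    [[0,0,0],[0,0,20],0],
    [[0,0,0],[0,0,20],0],
    [[0,0,0],[0,0,20],0],
    [[0,0,0],[0,0,20],0],
    [[0,0,0],[0,0,20],0]
  ]
}}

```text
t: 1.82
tool_pos: [0.47, -0.1499, 0.2513]
tcp_rot: [0.0, -0.0, 1.0, 0.0]
force: [-0.6, -0.1, 0.5]
grip_width: 0.0857
grasp_force: 0.0
```

```bash
python3 - <<'E'
from h import *
snap('wrist','w1'); mv(.5,.1,.25,8)
s=monitor.state(); print(s['tool_pos'],s['joints'].round(2))
crop('w1',0,0,640,400,1.25,'w1b')
E
```

```text
t 1.87 shift [-30.1 249.9   1.3] turn [-0.  0. -8.] F [-0.1 -0.4 -0.3] w 0.0854
[ 0.47002008 -0.14993676  0.25131017] [ 0.01  0.14  0.01  0.   -1.44 -1.58]
```

View pics/w1b.png

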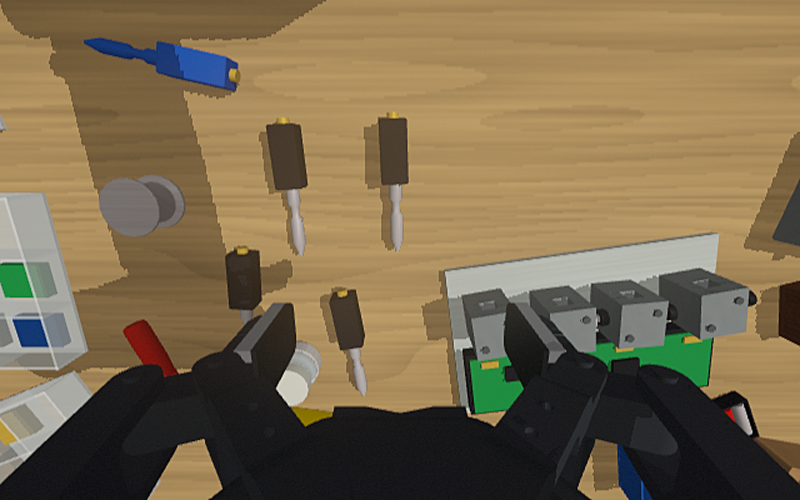

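The wrist view shows probes A (290,180), B (393,180), C (243,290) and D (350,330); the blue look-alike is at (190,65). The holders' front faces with their bores are at (487,300), (560,297), (627,290) and (692,280).

```bash
python3 - <<'E'
from h import *
P={'A':[(283,121),(293,190),(302,252)],'B':[(393,115),(395,186),(398,248)],'C':[(242,250),(246,310),(248,322)],'D':[(343,293),(353,348),(362,392)]}
for n,q in P.items():
    b,s,t=[w('w1',p[0]/1.25,p[1]/1.25,z) for p,z in zip(q,(.014,.014,.012))]; d=t-b
    print(n,b,s,t,np.degrees(np.arctan2(d[1],d[0])).round(1),np.linalg.norm((s-b)[:2]).round(3),np.linalg.norm(d[:2]).round(3))
crop('w1',360,200,250,110,3.2,'w1c')
E
```

```text
A [ 0.3763 -0.2694  0.014 ] [ 0.4461 -0.2649  0.014 ] [ 0.5162 -0.261   0.012 ] 3.4 0.07 0.14
B [ 0.3704 -0.1574  0.014 ] [ 0.4418 -0.1555  0.014 ] [ 0.5114 -0.1524  0.012 ] 2.0 0.071 0.141
C [ 0.5133 -0.3278  0.014 ] [ 0.5872 -0.332   0.014 ] [ 0.604  -0.3324  0.012 ] -2.9 0.074 0.091
D [ 0.5654 -0.2164  0.014 ] [ 0.638  -0.2073  0.014 ] [ 0.7029 -0.1984  0.012 ] 7.5 0.073 0.139
```

View pics/w1c.png

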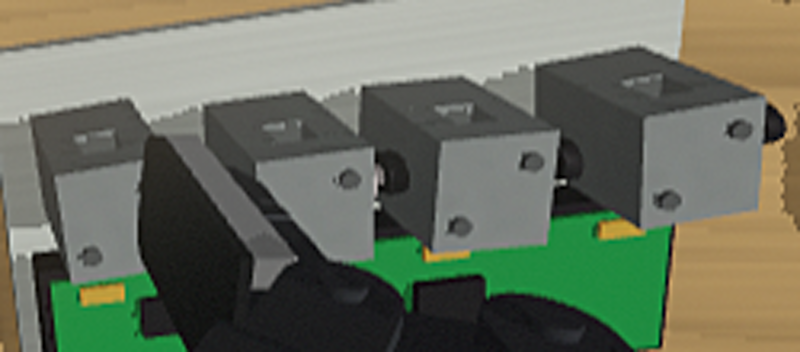

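```bash
python3 - <<'E'
from h import *
H=[[(30,117),(127,100),(54,173),None],[(205,107),(303,92),(258,162),(372,148)],[(362,88),(462,78),(440,140),(557,130)],[(536,66),(640,47),(642,113),(765,95)]]
for q in H:
    c=[w('w1',360+p[0]/3.2,200+p[1]/3.2,z)[:2] if p else None for p,z in zip(q,(.01,.01,.07,.07))]
    print([None if k is None else k.tolist() for k in c],'bot mid',(c[0]+c[1])/2,'top mid',None if c[3] is None else (c[2]+c[3])/2)
    for i in (0,2):
        if c[i+1] is not None: d=c[i+1]-c[i]; print('  yaw',np.degrees(np.arctan2(-d[0],d[1])).round(1),np.linalg.norm(d).round(4))
mv(.411,-.157,.11,2)
E
```

```text
[[0.5705, -0.0772], [0.562, -0.0331], [0.568, -0.078], None] bot mid [ 0.56625 -0.05515] top mid None
  yaw 10.9 0.0449
[[0.5655, 0.003], [0.558, 0.047], [0.5631, 0.0022], [0.557, 0.0463]] bot mid [0.56175 0.025  ] top mid [0.56005 0.02425]
  yaw 9.7 0.0446
  yaw 7.9 0.0445
[[0.556, 0.0737], [0.5511, 0.1185], [0.5536, 0.0724], [0.5493, 0.1174]] bot mid [0.55355 0.0961 ] top mid [0.55145 0.0949 ]
  yaw 6.2 0.0451
  yaw 5.5 0.0452
[[0.5453, 0.151], [0.5361, 0.196], [0.5421, 0.1489], [0.5345, 0.1946]] bot mid [0.5407 0.1735] top mid [0.5383  0.17175]
  yaw 11.6 0.0459
  yaw 9.4 0.0463
t 1.87 shift [ 59.   -7.  141.3] turn [-0.  0. -2.] F [-0.1 -0.4 -0.3] w 0.0854
```

>>> {"method": "step_arm", "body": {
  "series": [
    [[12,-1,28],[0,0,0],0],
    [[24,-3,56],[0,0,-1],0],
    [[36,-4,84],[0,0,-2],0],
    [[48,-6,112],[0,0,-2],0],
    [[59,-7,141],[0,0,-2],0],
    [[59,-7,170],[0,0,-2],0],
    [[59,-7,200],[0,0,-2],0],
    [[59,-7,225],[0,0,-2],0],
    [[59,-7,240],[0,0,-2],0],
    [[59,-7,247],[0,0,-2],0]
  ]
}}

```text
t: 2.7
tool_pos: [0.4094, -0.1569, 0.0022]
tcp_rot: [-0.002, -0.017, 1.0, 0.0]
force: [0.6, -0.1, 0.2]
grip_width: 0.0853
grasp_force: 0.0
```

>>> {"method": "step_arm", "body": {
  "series": [
    [[0,0,0],[0,0,0],0],
    [[0,0,0],[0,0,0],1],
    [[0,0,0],[0,0,0],1],
    [[0,0,0],[0,0,0],1],
    [[0,0,0],[0,0,0],1],
    [[0,0,0],[0,0,0],1],
    [[0,0,0],[0,0,0],1],
    [[0,0,0],[0,0,0],1],
    [[0,0,0],[0,0,0],1],
    [[0,0,0],[0,0,0],1]
  ],
  "newtons": 80
}}

```text
t: 3.53
tool_pos: [0.4118, -0.1571, 0.0053]
tcp_rot: [0.001, -0.018, 1.0, -0.0]
force: [-0.2, 2.0, 6.2]
grip_width: 0.0263
grasp_force: 79.5
```

```bash
python3 - <<'E'
from h import *
print(monitor.state()['tool_pos']); mv(.44,-.03,.15,9)
E
```

```text
[ 0.41183862 -0.15708445  0.0052842 ]
t 3.53 shift [ -32.9  125.9 -144.7] turn [-0.   0.1 -7. ] F [-0.2  2.   6.2] w 0.0263
```

>>> {"method": "step_arm", "body": {
  "series": [
    [[0,0,-20],[0,0,0],1],
    [[0,0,-50],[0,0,0],1],
    [[0,0,-85],[0,0,-1],1],
    [[0,25,-115],[0,0,-3],1],
    [[-3,50,-140],[0,0,-5],1],
    [[-6,75,-145],[0,0,-7],1],
    [[-10,100,-145],[0,0,-7],1],
    [[-10,126,-145],[0,0,-7],1],
    [[-10,126,-145],[0,0,-7],1],
    [[-10,126,-145],[0,0,-7],1]
  ]
}}

```text
t: 4.37
tool_pos: [0.4163, -0.0298, 0.1492]
tcp_rot: [-0.0, -0.08, 0.997, 0.0]
force: [-0.0, -0.9, -1.8]
grip_width: 0.0264
grasp_force: 79.3
```

```bash
python3 - <<'E'
from h import *
s=monitor.state();print(s['tool_pos'],s['tcp_rot'].round(4),s['grip_width'])
snap('wrist','w2'); snap('side','s2')
crop('w2',200,140,270,190,2.95,'w2b')
E
```

```text
[ 0.41626531 -0.02975533  0.14923948] [-1.000e-04 -7.970e-02  9.968e-01  1.000e-04] 0.026429692366927292
```

View pics/w2.png

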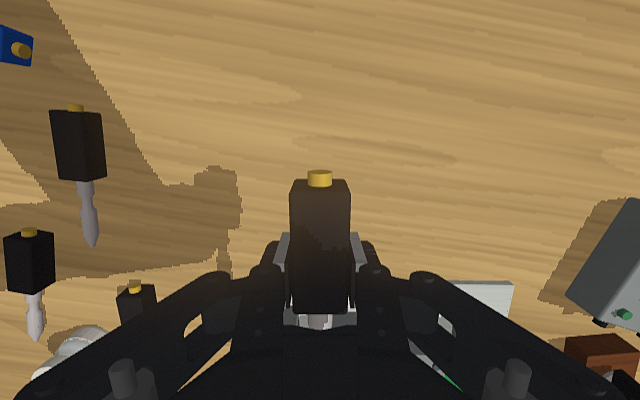

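Holding the probe hides the holders from the wrist camera (handle stub at (320,178)). I'll hover it above H1 and compare in the fixed cameras.

```bash
python3 - <<'E'
from h import *
print('stub end',w('w2',320,172,.158), w('w2',320,186,.158))
mv(.5356,-.0607,.085,11)
E
```

```text
stub end [ 0.373  -0.0374  0.158 ] [ 0.3799 -0.0363  0.158 ]
t 4.47 shift [-113.2  -48.1   64.1] turn [-0. -0. -2.] F [ 0.4  0.3 -1.6] w 0.0265
```

>>> {"method": "step_arm", "body": {
  "series": [
    [[-11,-5,0],[0,0,-1],1],
    [[-22,-10,0],[0,0,-2],1],
    [[-44,-20,0],[0,0,-2],1],
    [[-66,-30,15],[0,0,-2],1],
    [[-88,-40,30],[0,0,-2],1],
    [[-113,-48,45],[0,0,-2],1],
    [[-113,-48,64],[0,0,-2],1],
    [[-113,-48,64],[0,0,-2],1],
    [[-113,-48,64],[0,0,-2],1],
    [[-113,-48,64],[0,0,-2],1]
  ]
}}

```text
t: 5.3
tool_pos: [0.5357, -0.0612, 0.0861]
tcp_rot: [0.0, -0.096, 0.995, -0.0]
force: [-1.0, 0.6, -0.5]
grip_width: 0.0266
grasp_force: 79.3
```

```bash
python3 - <<'E'
from h import *
s=monitor.state();print(s['tool_pos'],s['tcp_rot'].round(4),s['force'])
snap('scene','s3'); snap('side','d3')
a=cv2.imread('pics/s3.png')[190:260,280:380]; b=cv2.imread('pics/d3.png')[165:265,270:370]
z=lambda i,k:cv2.resize(i,None,fx=k,fy=k,interpolation=cv2.INTER_CUBIC)
A,B=z(a,4),z(b,4); o=np.zeros((400,800,3),np.uint8); o[:280,:400]=A; o[:,400:]=B; cv2.imwrite('pics/m3.png',o)
E
```

```text
[ 0.53567793 -0.06116896  0.08613812] [ 3.000e-04 -9.560e-02  9.954e-01 -2.000e-04] [-1.03986652  0.63890122 -0.49744158]
```

View pics/m3.png

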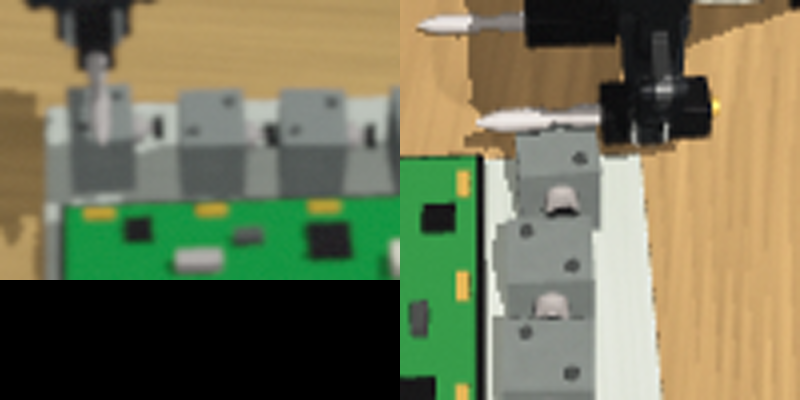

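The fixed-camera crops show the shank lying centrally over H1 in the scene view, tip at (104,140), and parallel to the block from the side view.

```bash
python3 - <<'E'
from h import *
g=lambda a,b,z:w('s3',280+a/4,190+b/4,z)
print('shank',g(98,65,.0948),g(100.5,100,.0948),g(103.5,140,.0948))
c=[g(*p,.070) for p in [(68,90),(129,85),(134,138),(72,143)]]
print('block',(c[0]+c[1])/2,(c[2]+c[3])/2)
d=lambda a,b,z:w('d3',270+(a-400)/4,165+b/4,z)
print('side: tip',d(478,121,.0948),'shoulder',d(600,118,.0948),'block front top',d(596,135,.07),d(600,230,.01))
mv(.42,-.083,.0393,11)
E
```

```text
shank [ 0.5687 -0.0511  0.0948] [ 0.5997 -0.0453  0.0948] [ 0.634  -0.0388  0.0948]
block [ 0.5684  -0.05145  0.07   ] [ 0.6152  -0.04215  0.07   ]
side: tip [ 0.6345 -0.0417  0.0948] shoulder [ 0.5623 -0.0514  0.0948] block front top [ 0.5653 -0.0587  0.07  ] [ 0.5598 -0.031   0.01  ]
t 5.4 shift [118.4   0.2  47.3] turn [-0.   0.1  0. ] F [ 0.4  0.3 -0.9] w 0.0264
```

The shank and block centrelines agree to 0.5 mm and 0.5°, so I'll back off, lower and insert.

>>> {"method": "step_arm", "body": {
  "series": [
    [[25,0,0],[0,0,0],1],
    [[55,0,0],[0,0,0],1],
    [[85,0,0],[0,0,0],1],
    [[95,0,0],[0,0,0],1],
    [[95,0,25],[0,0,0],1],
    [[95,0,47],[0,0,0],1],
    [[95,0,47],[0,0,0],1],
    [[95,0,47],[0,0,0],1],
    [[95,0,47],[0,0,0],1],
    [[95,0,47],[0,0,0],1]
  ]
}}

```text
t: 6.23
tool_pos: [0.4439, -0.0784, 0.0399]
tcp_rot: [0.002, -0.096, 0.995, -0.0]
force: [-0.3, 0.3, -2.1]
grip_width: 0.0265
grasp_force: 79.3
```

```bash
python3 - <<'E'
from h import *
mv(.5357,-.0610,.0393,11)
E
```

```text
t 6.23 shift [-93.4  -0.5   0.9] turn [-0.   0.2  0. ] F [-0.3  0.3 -2.1] w 0.0265
```

>>> {"method": "step_arm", "body": {
  "series": [
    [[-12,0,1],[0,0,0],1],
    [[-22,0,1],[0,0,0],1],
    [[-30,0,1],[0,0,0],1],
    [[-36,0,1],[0,0,0],1],
    [[-40,0,1],[0,0,0],1],
    [[-44,0,1],[0,0,0],1],
    [[-48,0,1],[0,0,0],1],
    [[-52,0,1],[0,0,0],1],
    [[-54,0,1],[0,0,0],1],
    [[-54,0,1],[0,0,0],1]
  ]
}}

```text
t: 7.07
tool_pos: [0.4943, -0.0693, 0.0375]
tcp_rot: [-0.001, -0.096, 0.995, -0.001]
force: [-5.1, -4.6, 4.2]
grip_width: 0.0266
grasp_force: 80.3
```

```bash
python3 - <<'E'
from h import *
mv(.5357,-.0610,.0393,11)
E
```

```text
t 7.07 shift [-42.3   0.2  -2. ] turn [-0.1 -0.2 -0. ] F [-5.1 -4.6  4.2] w 0.0266
```

>>> {"method": "step_arm", "body": {
  "series": [
    [[-5,0,-1],[0,0,0],1],
    [[-10,0,-1],[0,0,0],1],
    [[-15,0,-1],[0,0,0],1],
    [[-20,0,-1],[0,0,0],1],
    [[-25,0,-1],[0,0,0],1],
    [[-30,0,-1],[0,0,0],1],
    [[-34,0,-1],[0,0,0],1],
    [[-37,0,-1],[0,0,0],1],
    [[-39,0,-1],[0,0,0],1],
    [[-39,0,-1],[0,0,0],1]
  ]
}}

```text
t: 7.9
tool_pos: [0.5314, -0.0617, 0.0379]
tcp_rot: [-0.003, -0.096, 0.995, -0.0]
force: [-7.3, -3.4, 2.7]
grip_width: 0.0269
grasp_force: 80.2
```

```bash
python3 - <<'E'
from h import *
mv(.5357,-.0610,.0393,11)
E
```

```text
t 7.9 shift [-4.3 -0.1 -1.4] turn [-0.  -0.3 -0. ] F [-7.3 -3.4  2.7] w 0.0269
```

>>> {"method": "step_arm", "body": {
  "series": [
    [[-1,0,0],[0,0,0],1],
    [[-2,0,0],[0,0,0],1],
    [[-3,0,0],[0,0,0],1],
    [[-4,0,0],[0,0,0],1],
    [[-5,0,0],[0,0,0],1],
    [[-6,0,0],[0,0,0],1],
    [[-7,0,0],[0,0,0],1],
    [[-8,0,0],[0,0,0],1],
    [[-8,0,0],[0,0,0],1],
    [[-8,0,0],[0,0,0],1]
  ]
}}

```text
t: 8.73
tool_pos: [0.5378, -0.0603, 0.038]
tcp_rot: [-0.004, -0.096, 0.995, -0.0]
force: [-13.4, -5.7, 7.8]
grip_width: 0.0264
grasp_force: 80.7
```

```bash
python3 - <<'E'
from h import *
mv(.5357,-.0610,.0393,11)
E
```

```text
t 8.73 shift [ 2.2 -0.3 -1.3] turn [-0.  -0.4 -0. ] F [-13.4  -5.7   7.8] w 0.0264
```

>>> {"method": "step_arm", "body": {
  "series": [
    [[-1,0,0],[0,0,0],1],
    [[-2,0,0],[0,0,0],1],
    [[-3,0,0],[0,0,0],1],
    [[-4,0,0],[0,0,0],1],
    [[-5,0,0],[0,0,0],1],
    [[-5,0,0],[0,0,0],1],
    [[-5,0,0],[0,0,0],1],
    [[-5,0,0],[0,0,0],1],
    [[-5,0,0],[0,0,0],1],
    [[-5,0,0],[0,0,0],1]
  ]
}}

```text
t: 9.57
tool_pos: [0.5378, -0.0603, 0.0379]
tcp_rot: [-0.009, -0.095, 0.995, -0.001]
force: [-27.4, -4.4, 21.6]
grip_width: 0.0263
grasp_force: 82.4
```

```bash
python3 - <<'E'
from h import *
mv(.5357,-.0610,.0393,11)
snap('side','d4');crop('d4',270,165,100,100,4,'d4b')
E
```

```text
t 9.57 shift [ 2.2 -0.2 -1.4] turn [ 0. -1. -0.] F [-27.4  -4.4  21.6] w 0.0263
```

View pics/d4b.png

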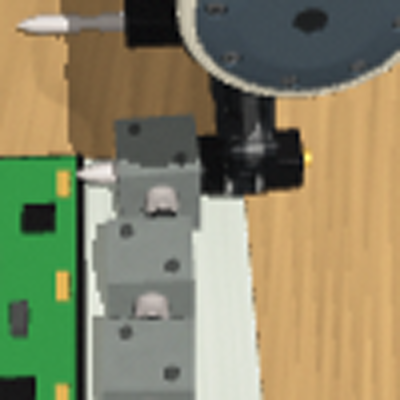

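H1 is seated: the shoulder is flush with the face in the picture and the stop is hard. Next I release, lift and look at the rest.

>>> {"method": "step_arm", "body": {
  "series": [
    [[5,0,0],[0,0,0],1],
    [[10,0,0],[0,0,0],1],
    [[11,0,0],[0,0,0],1],
    [[11,0,0],[0,0,0],0.4],
    [[11,0,0],[0,0,0],0.4],
    [[11,0,0],[0,0,0],0.4],
    [[11,0,0],[0,0,0],0.4],
    [[11,0,0],[0,0,0],0.4],
    [[11,0,-25],[0,0,0],0.4],
    [[11,0,-60],[0,0,0],0.4]
  ]
}}

```text
t: 10.45
tool_pos: [0.5332, -0.0604, 0.0958]
tcp_rot: [-0.004, -0.096, 0.995, 0.0]
force: [1.1, -0.1, 0.1]
grip_width: 0.0516
grasp_force: 0.0
```

```bash
cat >> h.py <<'E'
def brass(f):
    im=cv2.imread('pics/'+f+'.png'); hsv=cv2.cvtColor(im,cv2.COLOR_BGR2HSV)
    m=cv2.inRange(hsv,(18,140,110),(30,255,255)); n,l,st,c=cv2.connectedComponentsWithStats(m)
    return [(c[i].round(1).tolist(),int(st[i,4]),w(f,*c[i],.014)[:2].tolist()) for i in range(1,n) if st[i,4]>15]
E
python3 - <<'E'
from h import *
print(brass('w1')); print(monitor.state()['grip_width'])
mv(.47,-.15,.25,3)
E
```

```text
[([187.4, 60.1], 78, [0.3336, -0.3137]), ([314.1, 91.8], 47, [0.3702, -0.1578]), ([226.0, 96.0], 47, [0.3753, -0.2698]), ([193.5, 199.7], 57, [0.5129, -0.3279]), ([273.3, 233.5], 52, [0.564, -0.218]), ([552.7, 271.3], 64, [0.6255, 0.2025]), ([498.5, 279.7], 27, [0.64, 0.123]), ([391.5, 291.6], 76, [0.661, -0.0392]), ([248.0, 331.6], 264, [0.7356, -0.2666]), ([4.1, 347.6], 125, [0.7679, -0.6716])]
0.0515746740657619
t 10.45 shift [  80.3  -75.8 -153.7] turn [ 0.  -0.4  8. ] F [ 1.1 -0.1  0.1] w 0.0516
```

>>> {"method": "step_arm", "body": {
  "series": [
    [[5,-5,-35],[0,0,1],0],
    [[15,-15,-75],[0,0,3],0],
    [[30,-30,-115],[0,0,5],0],
    [[45,-45,-150],[0,0,7],0],
    [[60,-60,-154],[0,0,8],0],
    [[80,-76,-154],[0,0,8],0],
    [[80,-76,-154],[0,0,8],0],
    [[80,-76,-154],[0,0,8],0],
    [[80,-76,-154],[0,0,8],0],
    [[80,-76,-154],[0,0,8],0]
  ]
}}

```text
t: 11.28
tool_pos: [0.472, -0.1498, 0.2518]
tcp_rot: [-0.0, -0.027, 1.0, 0.0]
force: [0.1, 0.3, 0.2]
grip_width: 0.0856
grasp_force: 0.0
```

```bash
python3 - <<'E'
from h import *
snap('wrist','w5'); snap('scene','s5'); print(brass('w5'))
mv(.4165,-.2668,.005,3.6)
E
```

```text
[([192.6, 51.2], 79, [0.3337, -0.3135]), ([229.5, 89.7], 50, [0.3756, -0.2699]), ([191.0, 192.0], 59, [0.5129, -0.3281]), ([380.0, 195.6], 49, [0.504, -0.064]), ([269.5, 229.9], 49, [0.5641, -0.2184]), ([544.4, 280.6], 65, [0.6253, 0.2027]), ([490.4, 286.2], 32, [0.6394, 0.1222]), ([382.9, 293.6], 55, [0.6613, -0.0419]), ([247.1, 329.7], 372, [0.74, -0.2538]), ([481.0, 371.5], 22, [0.8043, 0.1423])]
t 11.38 shift [  61.5 -114.   246.9] turn [ 0.  -0.  -0.5] F [-0.7 -0.3 -0.1] w 0.0857
```

View pics/w5.png

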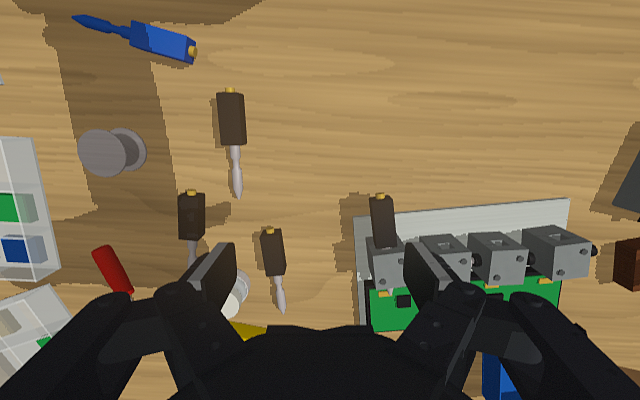

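The H1 probe sits flush, and A, C and D have not moved. Next grasp is A.

>>> {"method": "step_arm", "body": {
  "series": [
    [[15,-30,25],[0,0,0],0],
    [[30,-60,55],[0,0,0],0],
    [[45,-90,85],[0,0,0],0],
    [[61,-114,115],[0,0,0],0],
    [[61,-114,145],[0,0,0],0],
    [[61,-114,175],[0,0,0],0],
    [[61,-114,205],[0,0,0],0],
    [[61,-114,230],[0,0,0],0],
    [[61,-114,247],[0,0,0],0],
    [[61,-114,247],[0,0,0],0]
  ]
}}

```text
t: 12.22
tool_pos: [0.4142, -0.266, 0.0015]
tcp_rot: [-0.004, -0.026, 1.0, 0.001]
force: [0.5, -0.5, 0.1]
grip_width: 0.0855
grasp_force: 0.0
```

>>> {"method": "step_arm", "body": {
  "series": [
    [[0,0,0],[0,0,0],1],
    [[0,0,0],[0,0,0],1],
    [[0,0,0],[0,0,0],1],
    [[0,0,0],[0,0,0],1],
    [[0,0,0],[0,0,0],1],
    [[0,0,0],[0,0,0],1],
    [[0,0,0],[0,0,0],1],
    [[0,0,0],[0,0,0],1],
    [[0,0,0],[0,0,0],1],
    [[0,0,0],[0,0,0],1]
  ],
  "newtons": 80
}}

```text
t: 13.05
tool_pos: [0.4178, -0.2677, 0.0066]
tcp_rot: [0.001, -0.026, 1.0, -0.001]
force: [-0.5, 1.6, 6.6]
grip_width: 0.0266
grasp_force: 79.8
```

```bash
python3 - <<'E'
from h import *
# H2 mouth: start with shoulder 95 mm before the face
m=np.array([.561,.0247]);a=np.radians(8.7);d=np.array([np.cos(a),np.sin(a)])
h=m-.028*d; st=m-.125*d; print('home',h,'start',st)
print(monitor.state()['tool_pos']); mv(st[0],st[1],.0395,8.7)
E
```

```text
home [0.53332217 0.0204647 ] start [0.43743826 0.0057924 ]
[ 0.41775057 -0.26769167  0.0066436 ]
t 13.05 shift [-34.2 272.  -33.1] turn [-0.1  0.1 -5.7] F [-0.5  1.6  6.6] w 0.0266
```

>>> {"method": "step_arm", "body": {
  "series": [
    [[0,0,-20],[0,0,0],1],
    [[0,0,-50],[0,0,0],1],
    [[0,15,-85],[0,0,-1],1],
    [[0,50,-110],[0,0,-2],1],
    [[-5,85,-110],[0,0,-3],1],
    [[-10,120,-110],[0,0,-4],1],
    [[-15,155,-110],[0,0,-5],1],
    [[-20,190,-110],[0,0,-6],1],
    [[-25,230,-110],[0,0,-6],1],
    [[-34,265,-110],[0,0,-6],1]
  ]
}}

```text
t: 13.88
tool_pos: [0.4358, 0.0011, 0.1156]
tcp_rot: [0.0, -0.078, 0.997, 0.0]
force: [1.9, -0.7, -2.2]
grip_width: 0.0261
grasp_force: 79.1
```

```bash
python3 - <<'E'
from h import *
mv(.4374,.0058,.0406,8.7)
E
```

```text
t 13.88 shift [-2.3  4.4 75. ] turn [0.  0.  0.3] F [ 1.9 -0.7 -2.2] w 0.0261
```

>>> {"method": "step_arm", "body": {
  "series": [
    [[-1,1,15],[0,0,0],1],
    [[-1,1,35],[0,0,0],1],
    [[-1,1,55],[0,0,0],1],
    [[-1,1,68],[0,0,0],1],
    [[-1,1,74],[0,0,0],1],
    [[-1,1,74],[0,0,0],1],
    [[-1,1,74],[0,0,0],1],
    [[-1,1,74],[0,0,0],1],
    [[-1,1,74],[0,0,0],1],
    [[-1,1,74],[0,0,0],1]
  ]
}}

```text
t: 14.72
tool_pos: [0.4382, 0.0003, 0.042]
tcp_rot: [0.001, -0.078, 0.997, 0.0]
force: [0.1, 0.2, -1.2]
grip_width: 0.0263
grasp_force: 79.2
```

```bash
python3 - <<'E'
from h import *
mv(.5333,.0205,.0406,8.7)
E
```

```text
t 14.72 shift [-97.1   5.    1.6] turn [0.  0.1 0.3] F [ 0.1  0.2 -1.2] w 0.0263
```

>>> {"method": "step_arm", "body": {
  "series": [
    [[-3,5,1],[0,0,0],1],
    [[-8,5,1],[0,0,0],1],
    [[-14,5,1],[0,0,0],1],
    [[-19,5,1],[0,0,0],1],
    [[-25,5,1],[0,0,0],1],
    [[-31,5,1],[0,0,0],1],
    [[-37,5,1],[0,0,0],1],
    [[-42,5,1],[0,0,0],1],
    [[-47,5,1],[0,0,0],1],
    [[-52,5,1],[0,0,0],1]
  ]
}}

```text
t: 15.55
tool_pos: [0.4871, 0.0126, 0.0396]
tcp_rot: [-0.002, -0.078, 0.997, -0.0]
force: [-5.1, -3.7, 0.6]
grip_width: 0.0261
grasp_force: 79.3
```

```bash
python3 - <<'E'
from h import *
mv(.5333,.0205,.0406,8.7)
E
```

```text
t 15.55 shift [-46.9   0.6  -1.1] turn [-0.  -0.2  0.3] F [-5.1 -3.7  0.6] w 0.0261
```

Same pattern as H1, so I push on to home.

>>> {"method": "step_arm", "body": {
  "series": [
    [[-6,0,0],[0,0,0],1],
    [[-12,0,0],[0,0,0],1],
    [[-17,0,0],[0,0,0],1],
    [[-22,0,0],[0,0,0],1],
    [[-27,0,0],[0,0,0],1],
    [[-32,0,0],[0,0,0],1],
    [[-37,0,0],[0,0,0],1],
    [[-41,0,0],[0,0,0],1],
    [[-44,0,0],[0,0,0],1],
    [[-46,0,0],[0,0,0],1]
  ]
}}

```text
t: 16.38
tool_pos: [0.5333, 0.0199, 0.04]
tcp_rot: [-0.001, -0.078, 0.997, -0.0]
force: [-0.5, -3.3, -2.0]
grip_width: 0.0264
grasp_force: 79.2
```

>>> {"method": "step_arm", "body": {
  "series": [
    [[-1,0,0],[0,0,0],1],
    [[-2,0,0],[0,0,0],1],
    [[-3,0,0],[0,0,0],1],
    [[-4,0,0],[0,0,0],1],
    [[-5,0,0],[0,0,0],1],
    [[-5,0,0],[0,0,0],1],
    [[-5,0,0],[0,0,0],1],
    [[-5,0,0],[0,0,0],1],
    [[-5,0,0],[0,0,0],1],
    [[-5,0,0],[0,0,0],1]
  ]
}}

```text
t: 17.22
tool_pos: [0.5336, 0.0198, 0.0394]
tcp_rot: [-0.005, -0.078, 0.997, -0.001]
force: [-16.5, -4.1, 7.1]
grip_width: 0.0266
grasp_force: 80.7
```

```bash
python3 - <<'E'
from h import *
mv(.5333,.0205,.0406,8.7)
E
```

```text
t 17.22 shift [ 0.2  0.7 -1.2] turn [-0.  -0.6  0.2] F [-16.5  -4.1   7.1] w 0.0266
```

>>> {"method": "step_arm", "body": {
  "series": [
    [[3,0,0],[0,0,0],1],
    [[5,0,0],[0,0,0],1],
    [[5,0,0],[0,0,0],0.4],
    [[5,0,0],[0,0,0],0.4],
    [[5,0,0],[0,0,0],0.4],
    [[5,0,0],[0,0,0],0.4],
    [[5,0,0],[0,0,0],0.4],
    [[5,0,-25],[0,0,0],0.4],
    [[5,0,-60],[0,0,0],0.4],
    [[5,0,-100],[0,0,0],0.4]
  ]
}}

```text
t: 18.05
tool_pos: [0.5324, 0.0204, 0.14]
tcp_rot: [-0.002, -0.078, 0.997, -0.0]
force: [1.4, 0.5, 0.1]
grip_width: 0.0517
grasp_force: 0.0
```

```bash
python3 - <<'E'
from h import *
mv(.47,-.20,.25,0)
E
```

```text
t 18.05 shift [  96.6 -207.9 -109.5] turn [-0.  -0.2  9. ] F [1.4 0.5 0.1] w 0.0517
```

>>> {"method": "step_arm", "body": {
  "series": [
    [[12,-25,-20],[0,0,1],0],
    [[24,-50,-40],[0,0,3],0],
    [[36,-75,-60],[0,0,5],0],
    [[48,-100,-80],[0,0,7],0],
    [[60,-125,-100],[0,0,9],0],
    [[72,-150,-110],[0,0,9],0],
    [[84,-180,-110],[0,0,9],0],
    [[96,-208,-110],[0,0,9],0],
    [[96,-208,-110],[0,0,9],0],
    [[96,-208,-110],[0,0,9],0]
  ]
}}

```text
t: 18.88
tool_pos: [0.4711, -0.2011, 0.2503]
tcp_rot: [0.0, 0.001, 1.0, 0.0]
force: [0.4, 0.4, 0.4]
grip_width: 0.0853
grasp_force: 0.0
```

```bash
python3 - <<'E'
from h import *
snap('wrist','w6'); print(brass('w6')[:6]); print([px('w6',p) for p in [(.5133,-.3278,.014),(.5872,-.332,.014),(.5654,-.2164,.014),(.638,-.2073,.014)]])
mv(.562,-.3306,.005,-3)
mv(.610,-.2112,.005,7.5)
im=cv2.imread('pics/w6.png'); cv2.imwrite('pics/w6c.png',cv2.resize(im[120:320,180:420],None,fx=3,fy=3,interpolation=cv2.INTER_CUBIC))
E
```

```text
[([228.4, 59.0], 74, [0.3333, -0.3134]), ([487.3, 190.1], 58, [0.5002, 0.0309]), ([421.3, 193.2], 49, [0.5045, -0.0603]), ([229.8, 199.5], 52, [0.513, -0.3277]), ([308.6, 233.0], 51, [0.5638, -0.2181]), ([590.4, 269.8], 79, [0.625, 0.2064])]
[(np.float64(229.8), np.float64(199.7)), (np.float64(231.5), np.float64(247.8)), (np.float64(309.7), np.float64(234.0)), (np.float64(316.3), np.float64(278.1))]
t 18.93 shift [ -90.8 -130.3  245.2] turn [0.  0.  2.9] F [-1.   1.2  0.8] w 0.0857
t 18.93 shift [-138.6  -10.9  245.3] turn [ 0.   0.  -7.6] F [-1.   1.2  0.8] w 0.0857
```

```bash
python3 - <<'E'
from h import *
print(w('w5',232,306,.06),w('scene0',175+230/5,145+440/5,.06),w('scene0',175+240/5,145+535/5,.0))
E
```

```text
[ 0.6608 -0.262   0.06  ] [ 0.66   -0.2718  0.06  ] [ 0.6814 -0.2703  0.    ]
```

>>> {"method": "step_arm", "body": {
  "series": [
    [[-27,-2,30],[0,0,-2],0.3],
    [[-54,-4,60],[0,0,-4],0.3],
    [[-81,-6,90],[0,0,-6],0.3],
    [[-108,-8,115],[0,0,-8],0.3],
    [[-137,-11,140],[0,0,-8],0.3],
    [[-137,-11,165],[0,0,-8],0.3],
    [[-137,-11,195],[0,0,-8],0.3],
    [[-137,-11,225],[0,0,-8],0.3],
    [[-137,-11,240],[0,0,-8],0.3],
    [[-137,-11,245],[0,0,-8],0.3]
  ]
}}

```text
t: 19.77
tool_pos: [0.6065, -0.209, 0.0014]
tcp_rot: [-0.003, -0.07, 0.998, 0.001]
force: [-0.7, 0.2, -0.3]
grip_width: 0.0599
grasp_force: 0.0
```

>>> {"method": "step_arm", "body": {
  "series": [
    [[0,0,0],[0,0,0],0.3],
    [[0,0,0],[0,0,0],1],
    [[0,0,0],[0,0,0],1],
    [[0,0,0],[0,0,0],1],
    [[0,0,0],[0,0,0],1],
    [[0,0,0],[0,0,0],1],
    [[0,0,0],[0,0,0],1],
    [[0,0,0],[0,0,0],1],
    [[0,0,0],[0,0,0],1],
    [[0,0,0],[0,0,0],1]
  ],
  "newtons": 80
}}

```text
t: 20.6
tool_pos: [0.6098, -0.2111, 0.0076]
tcp_rot: [0.002, -0.07, 0.998, -0.0]
force: [-1.2, 2.0, 6.5]
grip_width: 0.0263
grasp_force: 80.9
```

```bash
python3 - <<'E'
from h import *
m=np.array([.5525,.0955]);a=np.radians(6.7);d=np.array([np.cos(a),np.sin(a)])
p=monitor.state()['tool_pos']; off=np.linalg.norm(p[:2]-[.6375,-.208]); print(p,'off',off)
h=m-off*d; st=h-.097*d; print('home',h,'start',st)
mv(st[0],st[1],.1156,6.7)
E
```

```text
[ 0.60981885 -0.21108982  0.00759537] off 0.02785306384279401
home [0.52483715 0.09225036] start [0.4284996 0.0809333]
t 20.6 shift [ 138.4  314.3 -108.9] turn [-0.1  0.2  1.3] F [-1.2  2.   6.5] w 0.0263
```

>>> {"method": "step_arm", "body": {
  "series": [
    [[0,0,-20],[0,0,0],1],
    [[0,0,-50],[0,0,0],1],
    [[10,0,-85],[0,0,0],1],
    [[35,20,-110],[0,0,0],1],
    [[60,50,-125],[0,0,0],1],
    [[85,80,-125],[0,0,1],1],
    [[110,110,-125],[0,0,1],1],
    [[138,140,-125],[0,0,1],1],
    [[138,175,-125],[0,0,1],1],
    [[138,210,-125],[0,0,1],1]
  ]
}}

```text
t: 21.43
tool_pos: [0.4407, -0.0215, 0.131]
tcp_rot: [0.001, -0.06, 0.998, 0.0]
force: [1.2, 0.3, -1.4]
grip_width: 0.0265
grasp_force: 79.9
```

>>> {"method": "step_arm", "body": {
  "series": [
    [[0,30,0],[0,0,0],1],
    [[0,60,0],[0,0,0],1],
    [[0,90,0],[0,0,0],1],
    [[0,104,0],[0,0,0],1],
    [[0,104,25],[0,0,0],1],
    [[0,104,50],[0,0,0],1],
    [[0,104,70],[0,0,0],1],
    [[0,104,86],[0,0,0],1],
    [[0,104,88],[0,0,0],1],
    [[0,104,88],[0,0,0],1]
  ]
}}

```text
t: 22.27
tool_pos: [0.4293, 0.0807, 0.0421]
tcp_rot: [-0.001, -0.061, 0.998, -0.0]
force: [0.2, 0.1, -0.7]
grip_width: 0.0264
grasp_force: 79.9
```

```bash
python3 - <<'E'
from h import *
mv(.5248,.0922,.0416,6.7)
E
```

```text
t 22.27 shift [-96.2  -0.2   0.3] turn [-0.  -0.1  0.3] F [ 0.2  0.1 -0.7] w 0.0264
```

>>> {"method": "step_arm", "body": {
  "series": [
    [[-5,0,0],[0,0,0],1],
    [[-10,0,0],[0,0,0],1],
    [[-15,0,0],[0,0,0],1],
    [[-20,0,0],[0,0,0],1],
    [[-25,0,0],[0,0,0],1],
    [[-31,0,0],[0,0,0],1],
    [[-37,0,0],[0,0,0],1],
    [[-42,0,0],[0,0,0],1],
    [[-47,0,0],[0,0,0],1],
    [[-52,0,0],[0,0,0],1]
  ]
}}

```text
t: 23.1
tool_pos: [0.4809, 0.0868, 0.0419]
tcp_rot: [-0.001, -0.061, 0.998, -0.0]
force: [-3.5, -2.8, -0.9]
grip_width: 0.0267
grasp_force: 79.9
```

```bash
python3 - <<'E'
from h import *
mv(.5248,.0922,.0416,6.7)
E
```

```text
t 23.1 shift [-44.2   0.    0.2] turn [-0.  -0.1  0.3] F [-3.5 -2.8 -0.9] w 0.0267
```

>>> {"method": "step_arm", "body": {
  "series": [
    [[-6,0,0],[0,0,0],1],
    [[-12,0,0],[0,0,0],1],
    [[-17,0,0],[0,0,0],1],
    [[-22,0,0],[0,0,0],1],
    [[-27,0,0],[0,0,0],1],
    [[-32,0,0],[0,0,0],1],
    [[-36,0,0],[0,0,0],1],
    [[-39,0,0],[0,0,0],1],
    [[-42,0,0],[0,0,0],1],
    [[-44,0,0],[0,0,0],1]
  ]
}}

```text
t: 23.93
tool_pos: [0.5229, 0.0917, 0.0415]
tcp_rot: [-0.003, -0.061, 0.998, -0.001]
force: [-7.8, -3.8, 1.1]
grip_width: 0.0265
grasp_force: 80.3
```

>>> {"method": "step_arm", "body": {
  "series": [
    [[-1,0,0],[0,0,0],1],
    [[-2,0,0],[0,0,0],1],
    [[-3,0,0],[0,0,0],1],
    [[-4,0,0],[0,0,0],1],
    [[-5,0,0],[0,0,0],1],
    [[-5,0,0],[0,0,0],1],
    [[-5,0,0],[0,0,0],1],
    [[-5,0,0],[0,0,0],1],
    [[-5,0,0],[0,0,0],1],
    [[-5,0,0],[0,0,0],1]
  ]
}}

```text
t: 24.77
tool_pos: [0.53, 0.093, 0.0423]
tcp_rot: [-0.0, -0.061, 0.998, -0.0]
force: [-0.9, -4.2, -2.3]
grip_width: 0.0265
grasp_force: 79.8
```

```bash
python3 - <<'E'
from h import *
mv(.5248,.0922,.0416,6.7)
E
```

```text
t 24.77 shift [ 5.3 -0.2  0.7] turn [-0.  -0.   0.3] F [-0.9 -4.2 -2.3] w 0.0265
```

>>> {"method": "step_arm", "body": {
  "series": [
    [[-1,0,0],[0,0,0],1],
    [[-2,0,0],[0,0,0],1],
    [[-3,0,0],[0,0,0],1],
    [[-4,0,0],[0,0,0],1],
    [[-5,0,0],[0,0,0],1],
    [[-6,0,0],[0,0,0],1],
    [[-6,0,0],[0,0,0],1],
    [[-6,0,0],[0,0,0],1],
    [[-6,0,0],[0,0,0],1],
    [[-6,0,0],[0,0,0],1]
  ]
}}

```text
t: 25.6
tool_pos: [0.5302, 0.0926, 0.0408]
tcp_rot: [-0.006, -0.06, 0.998, -0.001]
force: [-16.8, -3.3, 6.4]
grip_width: 0.0263
grasp_force: 81.0
```

```bash
python3 - <<'E'
from h import *
mv(.5248,.0922,.0416,6.7)
snap('side','d7');snap('scene','s7')
E
```

```text
t 25.6 shift [ 5.4  0.3 -0.7] turn [-0.1 -0.7  0.2] F [-16.8  -3.3   6.4] w 0.0263
```

>>> {"method": "step_arm", "body": {
  "series": [
    [[3,0,0],[0,0,0],1],
    [[6,0,0],[0,0,0],1],
    [[6,0,0],[0,0,0],0.4],
    [[6,0,0],[0,0,0],0.4],
    [[6,0,0],[0,0,0],0.4],
    [[6,0,0],[0,0,0],0.4],
    [[6,0,0],[0,0,0],0.4],
    [[6,0,-25],[0,0,0],0.4],
    [[6,0,-60],[0,0,0],0.4],
    [[6,0,-100],[0,0,0],0.4]
  ]
}}

```text
t: 26.53
tool_pos: [0.5289, 0.093, 0.142]
tcp_rot: [-0.002, -0.061, 0.998, -0.001]
force: [1.6, 0.7, -0.3]
grip_width: 0.0515
grasp_force: 0.0
```

```bash
python3 - <<'E'
from h import *
mv(.45,-.22,.25,0)
E
```

```text
t 26.53 shift [ 116.9 -301.2 -107.3] turn [-0.1 -0.2  7. ] F [ 1.6  0.7 -0.3] w 0.0515
```

>>> {"method": "step_arm", "body": {
  "series": [
    [[12,-30,-20],[0,0,1],0],
    [[24,-60,-40],[0,0,2],0],
    [[36,-90,-60],[0,0,3],0],
    [[48,-120,-80],[0,0,4],0],
    [[60,-150,-100],[0,0,5],0],
    [[72,-180,-107],[0,0,6],0],
    [[84,-210,-107],[0,0,7],0],
    [[96,-240,-107],[0,0,7],0],
    [[108,-270,-107],[0,0,7],0],
    [[117,-301,-107],[0,0,7],0]
  ]
}}

```text
t: 27.37
tool_pos: [0.45, -0.221, 0.2498]
tcp_rot: [0.001, -0.0, 1.0, 0.0]
force: [-0.0, -0.7, 0.4]
grip_width: 0.0853
grasp_force: 0.0
```

```bash
python3 - <<'E'
from h import *
snap('wrist','w8'); print(brass('w8')[:6])
for f in ['w8']:
    for c,a,_ in brass(f):
        if c[0]>350 and c[1]<240: print('seated stub',w(f,*c,.048))
mv(.555,-.3302,.005,-3)
im=cv2.imread('pics/w8.png'); cv2.imwrite('pics/w8c.png',cv2.resize(im[120:340,140:540],None,fx=2,fy=2,interpolation=cv2.INTER_CUBIC))
E
```

```text
[([246.0, 77.1], 64, [0.3335, -0.3134]), ([5.1, 195.4], 295, [0.4867, -0.6602]), ([561.0, 200.0], 54, [0.493, 0.1164]), ([500.4, 206.6], 43, [0.5028, 0.0332]), ([435.3, 209.2], 46, [0.5066, -0.0582]), ([245.0, 213.2], 56, [0.5127, -0.3276])]
seated stub [0.4829 0.086  0.048 ]
seated stub [0.4917 0.0103 0.048 ]
seated stub [ 0.4953 -0.0729  0.048 ]
t 27.42 shift [-106.1 -104.1  244.9] turn [-0.1 -0.   2.9] F [-1.  -4.1  0.7] w 0.0853
```

View pics/w8c.png

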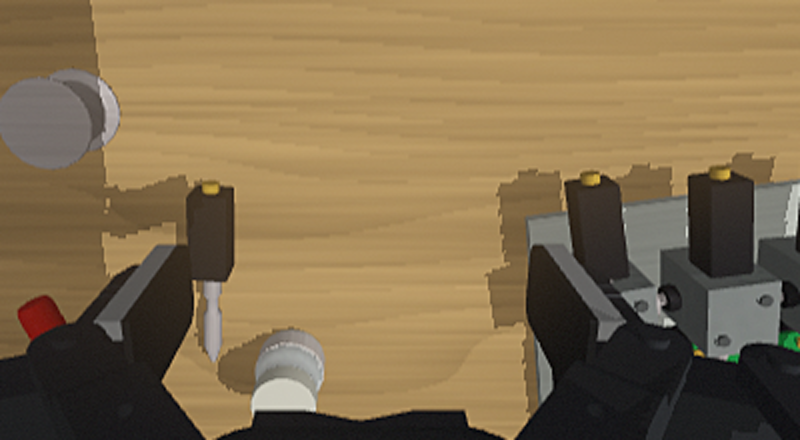

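All three seated stubs are about 71 mm before their faces, so they are fully home, and C is where it was. Next I grasp C.

>>> {"method": "step_arm", "body": {
  "series": [
    [[-20,-20,30],[0,0,1],0.3],
    [[-40,-40,60],[0,0,2],0.3],
    [[-60,-60,90],[0,0,3],0.3],
    [[-80,-80,115],[0,0,3],0.3],
    [[-105,-104,140],[0,0,3],0.3],
    [[-105,-104,165],[0,0,3],0.3],
    [[-105,-104,195],[0,0,3],0.3],
    [[-105,-104,225],[0,0,3],0.3],
    [[-105,-104,240],[0,0,3],0.3],
    [[-105,-104,245],[0,0,3],0.3]
  ]
}}

```text
t: 28.25
tool_pos: [0.5537, -0.3228, 0.0004]
tcp_rot: [-0.003, 0.026, 1.0, 0.001]
force: [0.0, 1.0, -0.7]
grip_width: 0.0599
grasp_force: 0.0
```

>>> {"method": "step_arm", "body": {
  "series": [
    [[0,0,0],[0,0,0],0.3],
    [[0,0,0],[0,0,0],1],
    [[0,0,0],[0,0,0],1],
    [[0,0,0],[0,0,0],1],
    [[0,0,0],[0,0,0],1],
    [[0,0,0],[0,0,0],1],
    [[0,0,0],[0,0,0],1],
    [[0,0,0],[0,0,0],1],
    [[0,0,0],[0,0,0],1],
    [[0,0,0],[0,0,0],1]
  ],
  "newtons": 80
}}

```text
t: 29.08
tool_pos: [0.5571, -0.3244, 0.0068]
tcp_rot: [0.002, 0.026, 1.0, -0.001]
force: [-0.4, 0.6, 6.6]
grip_width: 0.0265
grasp_force: 80.5
```

```bash
python3 - <<'E'
from h import *
m=np.array([.5395,.1727]);a=np.radians(9.9);d=np.array([np.cos(a),np.sin(a)])
p=monitor.state()['tool_pos']; off=.068-np.linalg.norm(p[:2]-[.5127,-.3276]); print(p,'off',off)
h=m-off*d; st=h-.097*d; print('home',h,'start',st)
mv(st[0],st[1],.13,9.9)
E
```

```text
[ 0.55711095 -0.32440893  0.00684848] off 0.023474558299338547
home [0.51637499 0.16866404] start [0.42081939 0.15198692]
t 29.08 shift [ 160.3  468.5 -124.7] turn [ -0.1   0.2 -12.9] F [-0.4  0.6  6.6] w 0.0265
```

>>> {"method": "step_arm", "body": {
  "series": [
    [[0,0,-20],[0,0,0],1],
    [[0,0,-50],[0,0,0],1],
    [[15,10,-85],[0,0,-1],1],
    [[40,35,-110],[0,0,-3],1],
    [[65,65,-125],[0,0,-5],1],
    [[90,95,-125],[0,0,-7],1],
    [[115,125,-125],[0,0,-9],1],
    [[140,155,-125],[0,0,-11],1],
    [[160,190,-125],[0,0,-13],1],
    [[160,225,-125],[0,0,-13],1]
  ]
}}

```text
t: 29.92
tool_pos: [0.4036, -0.0895, 0.1296]
tcp_rot: [-0.0, -0.087, 0.996, 0.001]
force: [1.2, -0.4, -0.5]
grip_width: 0.0262
grasp_force: 79.5
```

```bash
python3 - <<'E'
from h import *
mv(.4208,.1520,.0408,9.9)
E
```

```text
t 29.92 shift [-58.9 234.8  89.1] turn [ 0.1 -0.   0.1] F [ 1.2 -0.4 -0.5] w 0.0262
```

>>> {"method": "step_arm", "body": {
  "series": [
    [[-8,30,0],[0,0,0],1],
    [[-16,60,0],[0,0,0],1],
    [[-24,90,0],[0,0,0],1],
    [[-32,120,0],[0,0,0],1],
    [[-40,150,0],[0,0,0],1],
    [[-48,180,0],[0,0,0],1],
    [[-55,210,0],[0,0,0],1],
    [[-57,228,20],[0,0,0],1],
    [[-57,228,40],[0,0,0],1],
    [[-57,228,60],[0,0,0],1]
  ]
}}

```text
t: 30.75
tool_pos: [0.4241, 0.1454, 0.0691]
tcp_rot: [0.001, -0.088, 0.996, 0.001]
force: [-0.5, -0.5, -1.9]
grip_width: 0.0264
grasp_force: 79.5
```

>>> {"method": "step_arm", "body": {
  "series": [
    [[0,0,15],[0,0,0],1],
    [[0,0,27],[0,0,0],1],
    [[0,0,27],[0,0,0],1],
    [[0,0,27],[0,0,0],1],
    [[0,0,27],[0,0,0],1],
    [[0,0,27],[0,0,0],1],
    [[0,0,27],[0,0,0],1],
    [[0,0,27],[0,0,0],1],
    [[0,0,27],[0,0,0],1],
    [[0,0,27],[0,0,0],1]
  ]
}}

```text
t: 31.58
tool_pos: [0.4243, 0.1438, 0.0425]
tcp_rot: [0.0, -0.087, 0.996, 0.0]
force: [0.1, -0.8, -0.6]
grip_width: 0.0264
grasp_force: 79.5
```

```bash
python3 - <<'E'
from h import *
mv(.5164,.1687,.0408,9.9)
E
```

```text
t 31.58 shift [-95.1   8.5   1.7] turn [0.  0.  0.1] F [ 0.1 -0.8 -0.6] w 0.0264
```

>>> {"method": "step_arm", "body": {
  "series": [
    [[0,5,1],[0,0,0],1],
    [[0,8.5,1.5],[0,0,0],1],
    [[-6,8.5,1.5],[0,0,0],1],
    [[-13,8.5,1.5],[0,0,0],1],
    [[-20,8.5,1.5],[0,0,0],1],
    [[-26,8.5,1.5],[0,0,0],1],
    [[-32,8.5,1.5],[0,0,0],1],
    [[-38,8.5,1.5],[0,0,0],1],
    [[-44,8.5,1.5],[0,0,0],1],
    [[-50,8.5,1.5],[0,0,0],1]
  ]
}}

```text
t: 32.42
tool_pos: [0.4719, 0.1604, 0.0404]
tcp_rot: [-0.001, -0.087, 0.996, -0.0]
force: [-3.6, -2.6, -0.9]
grip_width: 0.0262
grasp_force: 79.4
```

```bash
python3 - <<'E'
from h import *
mv(.5164,.1687,.0408,9.9)
E
```

```text
t 32.42 shift [-45.3   0.5  -0.5] turn [-0.  -0.1  0.1] F [-3.6 -2.6 -0.9] w 0.0262
```

>>> {"method": "step_arm", "body": {
  "series": [
    [[-6,0,0],[0,0,0],1],
    [[-12,0,0],[0,0,0],1],
    [[-17,0,0],[0,0,0],1],
    [[-22,0,0],[0,0,0],1],
    [[-27,0,0],[0,0,0],1],
    [[-32,0,0],[0,0,0],1],
    [[-36,0,0],[0,0,0],1],
    [[-39,0,0],[0,0,0],1],
    [[-42,0,0],[0,0,0],1],
    [[-44,0,0],[0,0,0],1]
  ]
}}

```text
t: 33.25
tool_pos: [0.5149, 0.1682, 0.0403]
tcp_rot: [-0.001, -0.087, 0.996, -0.0]
force: [-2.4, -2.6, -2.6]
grip_width: 0.0262
grasp_force: 79.4
```

>>> {"method": "step_arm", "body": {
  "series": [
    [[-1,0,0],[0,0,0],1],
    [[-2,0,0],[0,0,0],1],
    [[-3,0,0],[0,0,0],1],
    [[-4,0,0],[0,0,0],1],
    [[-5,0,0],[0,0,0],1],
    [[-6,0,0],[0,0,0],1],
    [[-6,0,0],[0,0,0],1],
    [[-6,0,0],[0,0,0],1],
    [[-6,0,0],[0,0,0],1],
    [[-6,0,0],[0,0,0],1]
  ]
}}

```text
t: 34.08
tool_pos: [0.5158, 0.1681, 0.04]
tcp_rot: [-0.005, -0.087, 0.996, -0.001]
force: [-19.6, -1.6, 9.7]
grip_width: 0.0257
grasp_force: 81.1
```

```bash
python3 - <<'E'
from h import *
mv(.5164,.1687,.0408,9.9)
E
```

```text
t 34.08 shift [-0.7  0.4 -0.8] turn [-0.1 -0.6  0.1] F [-19.6  -1.6   9.7] w 0.0257
```

>>> {"method": "step_arm", "body": {
  "series": [
    [[3,0,0],[0,0,0],1],
    [[6,0,0],[0,0,0],1],
    [[6,0,0],[0,0,0],0.4],
    [[6,0,0],[0,0,0],0.4],
    [[6,0,0],[0,0,0],0.4],
    [[6,0,0],[0,0,0],0.4],
    [[6,0,0],[0,0,0],0.4],
    [[6,0,-25],[0,0,0],0.4],
    [[6,0,-60],[0,0,0],0.4],
    [[6,0,-100],[0,0,0],0.4]
  ]
}}

```text
t: 34.92
tool_pos: [0.5142, 0.1679, 0.1405]
tcp_rot: [-0.002, -0.087, 0.996, -0.001]
force: [0.9, 1.1, 0.6]
grip_width: 0.0514
grasp_force: 0.0
```

```bash
python3 - <<'E'
from h import *
mv(.42,.27,.29,10)
E
```

```text
t 34.92 shift [  75.6  116.7 -149.4] turn [-0.1 -0.2 -0. ] F [0.9 1.1 0.6] w 0.0514
```

>>> {"method": "step_arm", "body": {
  "series": [
    [[10,0,-35],[0,0,0],0],
    [[20,15,-70],[0,0,0],0],
    [[35,35,-105],[0,0,0],0],
    [[50,60,-140],[0,0,0],0],
    [[65,90,-149],[0,0,0],0],
    [[76,117,-149],[0,0,0],0],
    [[76,117,-149],[0,0,0],0],
    [[76,117,-149],[0,0,0],0],
    [[76,117,-149],[0,0,0],0],
    [[76,117,-149],[0,0,0],0]
  ]
}}

```text
t: 35.75
tool_pos: [0.4205, 0.2699, 0.2895]
tcp_rot: [-0.0, -0.087, 0.996, -0.0]
force: [0.0, -0.7, -0.4]
grip_width: 0.0851
grasp_force: 0.0
```

```bash
python3 - <<'E'
from h import *
snap('wrist','w9')
for c,a,_ in brass('w9'): print(c,a,w('w9',*c,.048))
print([px('w9',p) for p in [(.4496,.352,.073),(.572,.338,.074)]])
im=cv2.imread('pics/w9.png'); cv2.imwrite('pics/w9c.png',cv2.resize(im[60:320,160:500],None,fx=2.3,fy=2.3,interpolation=cv2.INTER_CUBIC))
E
```

```text
[72.1, 179.2] 35 [ 0.4941 -0.0681  0.048 ]
[376.3, 203.1] 934 [0.4546 0.3571 0.048 ]
[131.3, 187.0] 33 [0.4911 0.0131 0.048 ]
[184.7, 190.1] 44 [0.4827 0.0871 0.048 ]
[236.4, 190.4] 45 [0.4705 0.1589 0.048 ]
[101.5, 273.0] 64 [ 0.6372 -0.0329  0.048 ]
[152.0, 274.1] 49 [0.6257 0.0435 0.048 ]
[250.7, 276.6] 30 [0.6037 0.1934 0.048 ]
[28.1, 319.5] 2058 [ 0.7443 -0.1528  0.048 ]
[(np.float64(377.1), np.float64(204.4)), (np.float64(348.5), np.float64(282.6))]
```

View pics/w9c.png

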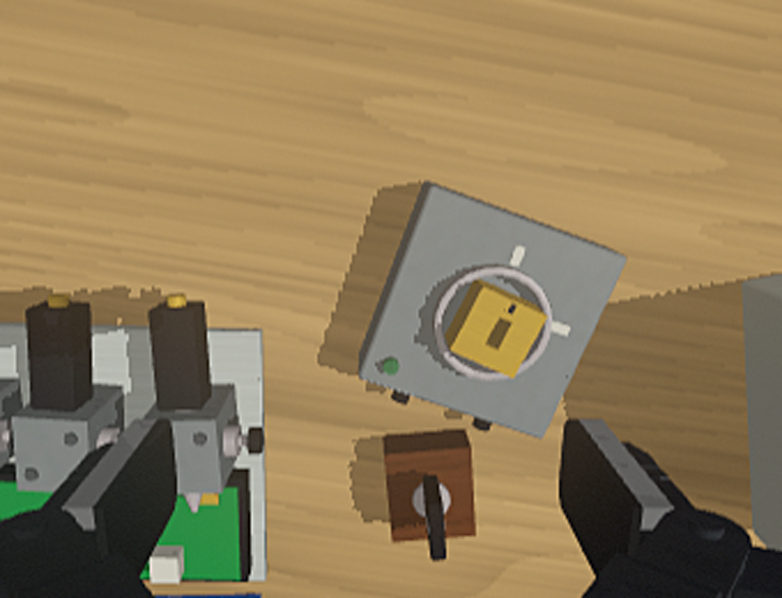

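Crop w9c shows all four probes seated, the switch slot at (499,334) with a mark at (512,308), and the key bow at (434,515) in its stand with corners (386,455), (467,447), (475,533) and (393,541).

```bash
python3 - <<'E'
from h import *
g=lambda a,b,z:w('w9',160+a/2.3,60+b/2.3,z)[:2]
ang=lambda d:np.degrees(np.arctan2(d[1],d[0])).round(1)
c=[g(*p,.030) for p in [(386,455),(467,447),(475,533),(393,541)]]
print('stand',np.mean(c,0),'x yaw',ang(c[3]-c[0]),ang(c[2]-c[1]),'y yaw',ang(c[1]-c[0]),ang(c[2]-c[3]),[np.linalg.norm(c[i]-c[i-1]).round(4) for i in range(4)])
print('collar',g(433,500,.036),'bow far top',g(438,558,.074),'near top',g(431,478,.074))
k=[g(*p,.073) for p in [(484,280),(546,315),(517,377),(452,343)]]
print('cyl',np.mean(k,0),[ang(k[i]-k[i-1]) for i in range(4)],[np.linalg.norm(k[i]-k[i-1]).round(4) for i in range(4)])
print('slot',g(499,334,.073),'mark dir',ang(g(499,334,.073)-g(512,308,.073)))
b=[g(*p,.045) for p in [(430,182),(627,257),(543,438),(360,375)]]
print('box',np.mean(b,0),[ang(b[i]-b[i-1]) for i in range(4)],[np.linalg.norm(b[i]-b[i-1]).round(4) for i in range(4)])
im=cv2.imread('pics/w9.png'); print()
a=im[180:235,350:405]; e=im[240:310,325:380]
z=lambda i:cv2.resize(i,(395,500),interpolation=cv2.INTER_CUBIC)
cv2.imwrite('pics/w9d.png',np.hstack([cv2.resize(a,(400,400),interpolation=cv2.INTER_CUBIC),cv2.resize(e,(314,400),interpolation=cv2.INTER_CUBIC)]))
E
```

```text
stand [0.585975 0.343   ] x yaw 14.6 17.2 y yaw 106.2 106.4 [np.float64(0.0684), np.float64(0.0557), np.float64(0.0681), np.float64(0.0587)]
collar [0.5861 0.3444] bow far top [0.6044 0.3476] near top [0.5488 0.3317]
cyl [0.44785  0.351925] [np.float64(165.9), np.float64(70.7), np.float64(-10.6), np.float64(-108.4)] [np.float64(0.0411), np.float64(0.0422), np.float64(0.0408), np.float64(0.0446)]
slot [0.4507 0.3521] mark dir -13.0
box [0.4488  0.35145] [np.float64(171.0), np.float64(79.6), np.float64(-9.2), np.float64(-100.2)] [np.float64(0.1279), np.float64(0.1284), np.float64(0.1276), np.float64(0.1277)]
```

View pics/w9d.png

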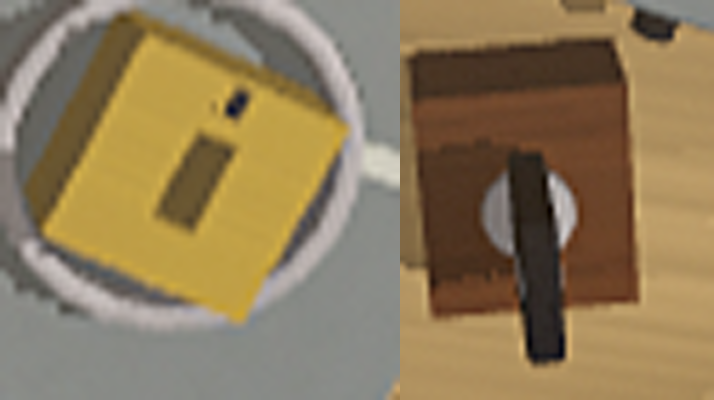

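```bash
python3 - <<'E'
from h import *
g=lambda a,b,z:w('w9',350+a/7.27,180+b/7.27,z)[:2]
h=lambda a,b,z:w('w9',325+(a-400)/5.71,240+b/5.71,z)[:2]
ang=lambda d:np.degrees(np.arctan2(d[1],d[0])).round(1)
k=[g(*p,.073) for p in [(150,28),(348,128),(243,322),(43,230)]]
print('cyl',np.mean(k,0),[ang(k[i]-k[i-1]) for i in range(4)])
print('slot',g(197,181,.073),'ends dir',ang(g(178,225,.073)-g(218,138,.073)),'mark',ang(g(197,181,.073)-g(237,103,.073)))
print('collar',h(530,213,.036),'bow far',h(545,362,.074),'near(z.036)',h(525,150,.050))
s=monitor.state(); print(s['joints'].round(2)); mv(.586,.3437,.15,191)
E
```

```text
cyl [0.44985 0.3519 ] [np.float64(164.9), np.float64(73.2), np.float64(-14.0), np.float64(-105.6)]
slot [0.4502 0.3522] ends dir -10.9 mark -13.6
collar [0.5861 0.3436] bow far [0.6057 0.3478] near(z.036) [0.5595 0.3354]
[ 0.88  0.14  0.11  0.   -1.54 -2.28]
t 35.8 shift [-175.8   44.3  139.4] turn [ -0.    0.  178.9] F [-0.4  0.4 -0.2] w 0.0854
```

>>> {"method": "step_arm", "body": {
  "series": [
    [[-20,5,0],[0,0,-7],0],
    [[-40,10,0],[0,0,-14],0],
    [[-60,15,0],[0,0,-21],0],
    [[-80,20,0],[0,0,-28],0],
    [[-100,25,10],[0,0,-35],0],
    [[-120,30,20],[0,0,-42],0],
    [[-140,35,40],[0,0,-49],0],
    [[-160,40,60],[0,0,-56],0],
    [[-176,44,80],[0,0,-63],0],
    [[-176,44,100],[0,0,-70],0]
  ]
}}

```text
t: 36.63
tool_pos: [0.5882, 0.3438, 0.1864]
tcp_rot: [-0.001, -0.644, 0.765, -0.0]
force: [-1.3, -0.8, -1.5]
grip_width: 0.0857
grasp_force: 0.0
```

>>> {"method": "step_arm", "body": {
  "series": [
    [[0,0,0],[0,0,-7],0.4],
    [[0,0,0],[0,0,-14],0.4],
    [[0,0,0],[0,0,-21],0.4],
    [[0,0,0],[0,0,-28],0.4],
    [[0,0,0],[0,0,-35],0.4],
    [[0,0,0],[0,0,-42],0.4],
    [[0,0,0],[0,0,-49],0.4],
    [[0,0,0],[0,0,-56],0.4],
    [[0,0,0],[0,0,-63],0.4],
    [[0,0,0],[0,0,-70],0.4]
  ]
}}

```text
t: 37.47
tool_pos: [0.5865, 0.3432, 0.1893]
tcp_rot: [0.0, 0.966, -0.257, -0.0]
force: [0.3, 0.3, -0.8]
grip_width: 0.0511
grasp_force: 0.0
```

>>> {"method": "step_arm", "body": {
  "series": [
    [[0,0,0],[0,0,-7],0.4],
    [[0,0,0],[0,0,-14],0.4],
    [[0,0,0],[0,0,-21],0.4],
    [[0,0,0],[0,0,-28],0.4],
    [[0,0,0],[0,0,-35],0.4],
    [[0,0,0],[0,0,-42],0.4],
    [[0,0,0],[0,0,-45.5],0.4],
    [[0,0,0],[0,0,-45.5],0.4],
    [[0,0,0],[0,0,-45.5],0.4],
    [[0,0,0],[0,0,-45.5],0.4]
  ]
}}

```text
t: 38.3
tool_pos: [0.5861, 0.3438, 0.1895]
tcp_rot: [0.0, 0.991, 0.133, -0.0]
force: [0.2, 1.1, -0.2]
grip_width: 0.0513
grasp_force: 0.0
```

```bash
python3 - <<'E'
from h import *
print(monitor.state()['joints'].round(2)); mv(.586,.3437,.048,195.5)
E
```

```text
[ 0.76  0.53  0.42  0.   -1.46  1.08]
t 38.3 shift [-1.000e-01  1.000e-01  1.415e+02] turn [ 0.   0.  -0.2] F [ 0.2  1.1 -0.2] w 0.0513
```

>>> {"method": "step_arm", "body": {
  "series": [
    [[0,0,30],[0,0,0],0.4],
    [[0,0,60],[0,0,0],0.4],
    [[0,0,90],[0,0,0],0.4],
    [[0,0,115],[0,0,0],0.4],
    [[0,0,130],[0,0,0],0.4],
    [[0,0,138],[0,0,0],0.4],
    [[0,0,141],[0,0,0],0.4],
    [[0,0,141],[0,0,0],0.4],
    [[0,0,141],[0,0,0],0.4],
    [[0,0,141],[0,0,0],0.4]
  ]
}}

```text
t: 39.13
tool_pos: [0.5867, 0.345, 0.0505]
tcp_rot: [-0.001, 0.991, 0.135, 0.001]
force: [0.8, 0.3, 0.6]
grip_width: 0.051
grasp_force: 0.0
```

>>> {"method": "step_arm", "body": {
  "series": [
    [[0,0,0],[0,0,0],1],
    [[0,0,0],[0,0,0],1],
    [[0,0,0],[0,0,0],1],
    [[0,0,0],[0,0,0],1],
    [[0,0,0],[0,0,0],1],
    [[0,0,0],[0,0,0],1],
    [[0,0,0],[0,0,0],1],
    [[0,0,0],[0,0,0],1],
    [[0,0,0],[0,0,0],1],
    [[0,0,0],[0,0,0],1]
  ],
  "newtons": 60
}}

```text
t: 39.97
tool_pos: [0.5861, 0.3447, 0.0493]
tcp_rot: [-0.0, 0.991, 0.135, 0.001]
force: [-0.8, 0.7, 4.6]
grip_width: 0.0085
grasp_force: 60.7
```

```bash
python3 - <<'E'
from h import *
print(monitor.state()['tool_pos']); mv(.450,.352,.133,165.5)
E
```

```text
[0.58610075 0.34465174 0.04934765]
t 39.97 shift [-129.1  -43.5  -83.8] turn [-0.  -0.1 30. ] F [-0.8  0.7  4.6] w 0.0085
```

>>> {"method": "step_arm", "body": {
  "series": [
    [[0,0,-10],[0,0,0],1],
    [[0,0,-25],[0,0,0],1],
    [[0,0,-50],[0,0,0],1],
    [[0,0,-75],[0,0,0],1],
    [[-15,-5,-90],[0,0,5],1],
    [[-45,-15,-90],[0,0,11],1],
    [[-75,-25,-90],[0,0,17],1],
    [[-105,-35,-90],[0,0,24],1],
    [[-129,-43,-90],[0,0,30],1],
    [[-129,-43,-90],[0,0,30],1]
  ]
}}

```text
t: 40.8
tool_pos: [0.4457, 0.3511, 0.1391]
tcp_rot: [0.0, 0.992, -0.128, -0.001]
force: [-1.0, 1.1, -1.2]
grip_width: 0.0086
grasp_force: 60.0
```

>>> {"method": "step_arm", "body": {
  "series": [
    [[0,0,0],[0,0,0],1],
    [[0,0,0],[0,0,0],1],
    [[0,0,0],[0,0,0],1],
    [[0,0,0],[0,0,0],1],
    [[0,0,0],[0,0,0],1],
    [[0,0,0],[0,0,0],1],
    [[0,0,0],[0,0,0],1],
    [[0,0,0],[0,0,0],1],
    [[0,0,0],[0,0,0],1],
    [[0,0,0],[0,0,0],1]
  ]
}}

```text
t: 41.63
tool_pos: [0.45, 0.3514, 0.1388]
tcp_rot: [-0.0, 0.992, -0.126, -0.0]
force: [-0.5, 0.3, -0.2]
grip_width: 0.0084
grasp_force: 60.0
```

```bash
python3 - <<'E'
from h import *
print(monitor.state()['tool_pos']); mv(.450,.352,.122,165.5)
snap('scene','s10'); snap('side','d10')
a=cv2.imread('pics/s10.png')[165:235,400:500]; b=cv2.imread('pics/d10.png')[300:400,310:410]
o=np.zeros((400,800,3),np.uint8); o[:280,:400]=cv2.resize(a,None,fx=4,fy=4,interpolation=2); o[:,400:]=cv2.resize(b,None,fx=4,fy=4,interpolation=2); cv2.imwrite('pics/m10.png',o)
E
```

```text
[0.45000751 0.35137856 0.13878621]
t 41.63 shift [-0.2 -0.6 16.8] turn [-0.  0.  0.] F [-0.5  0.3 -0.2] w 0.0084
```

View pics/m10.png

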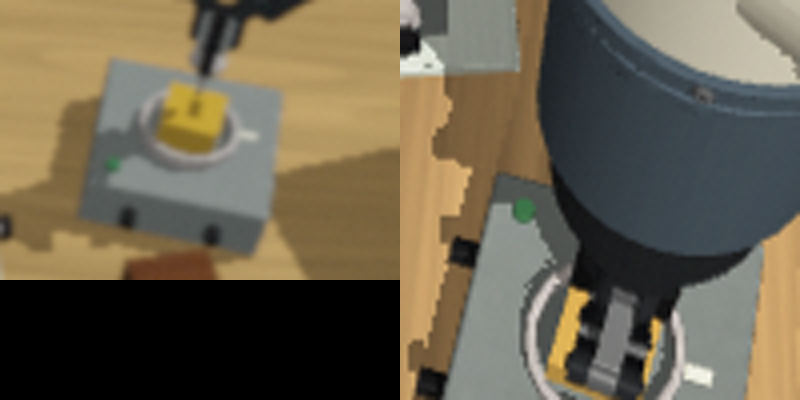

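The key's blade hangs just above the slot (scene crop (198,95) against the slot at (196,107)). I'll descend gently.

>>> {"method": "step_arm", "body": {
  "series": [
    [[0,0,4],[0,0,0],1],
    [[0,0,8],[0,0,0],1],
    [[0,0,12],[0,0,0],1],
    [[0,0,16],[0,0,0],1],
    [[0,0,19],[0,0,0],1],
    [[0,0,22],[0,0,0],1],
    [[0,0,24],[0,0,0],1],
    [[0,0,26],[0,0,0],1],
    [[0,0,28],[0,0,0],1],
    [[0,0,29],[0,0,0],1]
  ]
}}

```text
t: 42.57
tool_pos: [0.4499, 0.3514, 0.1095]
tcp_rot: [0.0, 0.992, -0.126, -0.0]
force: [-0.7, 0.3, -1.4]
grip_width: 0.009
grasp_force: 60.0
```

```bash
python3 - <<'E'
from h import *
print(w('s10',449.5,189,.0955),monitor.state()['wrist_torque'].round(2)); mv(.450,.352,.0903,165.5)
E
```

```text
[0.4607 0.3516 0.0955] [-0.01  0.04 -0.05]
t 42.57 shift [-0.1 -0.6 19.2] turn [ 0.  0. -0.] F [-0.7  0.3 -1.4] w 0.009
```

No resistance 6 mm in, so I continue to full depth.

>>> {"method": "step_arm", "body": {
  "series": [
    [[0,0,3],[0,0,0],1],
    [[0,0,6],[0,0,0],1],
    [[0,0,9],[0,0,0],1],
    [[0,0,11],[0,0,0],1],
    [[0,0,13],[0,0,0],1],
    [[0,0,15],[0,0,0],1],
    [[0,0,17],[0,0,0],1],
    [[0,0,18],[0,0,0],1],
    [[0,0,19],[0,0,0],1],
    [[0,0,20],[0,0,0],1]
  ]
}}

```text
t: 43.4
tool_pos: [0.4501, 0.3514, 0.0903]
tcp_rot: [-0.0, 0.992, -0.126, 0.0]
force: [-3.4, -2.3, 6.9]
grip_width: 0.009
grasp_force: 61.3
```

```bash
python3 - <<'E'
from h import *
print(monitor.state()['wrist_torque'].round(2)); mv(.450,.352,.0903,165.5)
E
```

```text
[-0.46  1.36  0.05]
t 43.4 shift [-0.2 -0.5 -0. ] turn [-0. -0.  0.] F [-3.4 -2.3  6.9] w 0.009
```

>>> {"method": "step_arm", "body": {
  "series": [
    [[0,0,0],[0,0,0],1],
    [[0,0,0],[0,0,0],1],
    [[0,0,0],[0,0,0],1],
    [[0,0,0],[0,0,5],1],
    [[0,0,0],[0,0,10],1],
    [[0,0,0],[0,0,15],1],
    [[0,0,0],[0,0,20],1],
    [[0,0,0],[0,0,25],1],
    [[0,0,0],[0,0,30],1],
    [[0,0,0],[0,0,35],1]
  ]
}}

```text
t: 44.23
tool_pos: [0.4505, 0.3518, 0.0903]
tcp_rot: [-0.001, 0.907, -0.42, 0.0]
force: [-1.4, 0.1, 2.9]
grip_width: 0.0087
grasp_force: 60.6
```

>>> {"method": "step_arm", "body": {
  "series": [
    [[0,0,0],[0,0,4],1],
    [[0,0,0],[0,0,8],1],
    [[0,0,0],[0,0,12],1],
    [[0,0,0],[0,0,16],1],
    [[0,0,0],[0,0,20],1],
    [[0,0,0],[0,0,24],1],
    [[0,0,0],[0,0,28],1],
    [[0,0,0],[0,0,31],1],
    [[0,0,0],[0,0,33],1],
    [[0,0,0],[0,0,35],1]
  ]
}}

```text
t: 45.07
tool_pos: [0.4503, 0.3516, 0.0903]
tcp_rot: [-0.001, 0.74, -0.673, 0.0]
force: [-1.2, -1.0, 4.1]
grip_width: 0.0089
grasp_force: 60.6
```

```bash
python3 - <<'E'
from h import *
print(monitor.state()['wrist_torque'].round(2)); mv(.450,.352,.0903,165.5)
E
```

```text
[-0.28  0.36  0.07]
t 45.07 shift [-0.5  0.3  0. ] turn [ -0.1  -0.  -70.1] F [-1.2 -1.   4.1] w 0.0089
```

>>> {"method": "step_arm", "body": {
  "series": [
    [[0,0,0],[0,0,2],1],
    [[0,0,0],[0,0,4],1],
    [[0,0,0],[0,0,6],1],
    [[0,0,0],[0,0,8],1],
    [[0,0,0],[0,0,9],1],
    [[0,0,0],[0,0,10],1],
    [[0,0,0],[0,0,11],1],
    [[0,0,0],[0,0,12],1],
    [[0,0,0],[0,0,12],1],
    [[0,0,0],[0,0,12],1]
  ]
}}

```text
t: 45.9
tool_pos: [0.4503, 0.3515, 0.0904]
tcp_rot: [0.0, -0.666, 0.746, -0.0]
force: [-1.6, -1.1, 5.7]
grip_width: 0.0089
grasp_force: 60.9
```

```bash
python3 - <<'E'
from h import *
print(monitor.state()['wrist_torque'].round(2)); mv(.450,.352,.0903,165.5)
E
```

```text
[-0.35  0.49  0.02]
t 45.9 shift [-0.4  0.3  0.1] turn [ -0.1  -0.  -82. ] F [-1.6 -1.1  5.7] w 0.0089
```

>>> {"method": "step_arm", "body": {
  "series": [
    [[0,0,0],[0,0,1],1],
    [[0,0,0],[0,0,2],1],
    [[0,0,0],[0,0,3],1],
    [[0,0,0],[0,0,4],1],
    [[0,0,0],[0,0,5],1],
    [[0,0,0],[0,0,6],1],
    [[0,0,0],[0,0,7],1],
    [[0,0,0],[0,0,8],1],
    [[0,0,0],[0,0,8],1],
    [[0,0,0],[0,0,8],1]
  ]
}}

```text
t: 46.73
tool_pos: [0.4502, 0.3518, 0.0903]
tcp_rot: [0.001, -0.613, 0.79, -0.0]
force: [-1.1, -0.5, 4.7]
grip_width: 0.0086
grasp_force: 61.3
```

```bash
python3 - <<'E'
from h import *
print(monitor.state()['wrist_torque'].round(2)); mv(.450,.352,.0903,165.5)
E
```

```text
[-0.11  0.58  0.58]
t 46.73 shift [-0.1  0.3  0. ] turn [ -0.1   0.  -89.9] F [-1.1 -0.5  4.7] w 0.0086
```

The torque rise to 0.58 N m means the stop is reached. I unload, release and lift.

>>> {"method": "step_arm", "body": {
  "series": [
    [[0,0,0],[0,0,0],1],
    [[0,0,0],[0,0,-3],1],
    [[0,0,-1],[0,0,-3],0.5],
    [[0,0,-1],[0,0,-3],0.5],
    [[0,0,-1],[0,0,-3],0.5],
    [[0,0,-1],[0,0,-3],0.5],
    [[0,0,-1],[0,0,-3],0.5],
    [[0,0,-30],[0,0,-3],0.5],
    [[0,0,-70],[0,0,-3],0.5],
    [[0,0,-110],[0,0,-3],0.5]
  ]
}}

```text
t: 47.57
tool_pos: [0.4494, 0.3506, 0.2001]
tcp_rot: [-0.002, -0.633, 0.775, -0.0]
force: [0.0, 1.4, 0.6]
grip_width: 0.0428
grasp_force: 0.0
```

>>> {"method": "step_arm", "body": {
  "series": [
    [[25,0,-15],[0,0,0],0.5],
    [[50,0,-30],[0,0,0],0.5],
    [[75,0,-30],[0,0,0],0.5],
    [[100,0,-30],[0,0,0],0.5],
    [[130,0,-30],[0,0,0],0.5],
    [[150,0,-30],[0,0,0],0.5],
    [[150,0,-30],[0,0,0],0.5],
    [[150,0,-30],[0,0,0],0.5],
    [[150,0,-30],[0,0,0],0.5],
    [[150,0,-30],[0,0,0],0.5]
  ]
}}

```text
t: 48.4
tool_pos: [0.4202, 0.205, 0.2296]
tcp_rot: [-0.0, -0.633, 0.774, 0.0]
force: [-0.3, 0.5, -0.1]
grip_width: 0.0427
grasp_force: 0.0
```

```bash
python3 - <<'E'
from h import *
s=monitor.state(); print(s['tool_pos'],s['grip_width'])
snap('side','d12'); snap('scene','s12'); snap('wrist','w12')
a=cv2.imread('pics/s12.png')[165:265,290:490]; b=cv2.imread('pics/d12.png')[180:400,230:420]
o=np.zeros((580,800,3),np.uint8); o[:200,:400]=cv2.resize(a,(400,200),interpolation=2); o[:463,400:]=cv2.resize(b,(400,463),interpolation=2)
o[200:450,:400]=cv2.resize(cv2.imread('pics/w12.png'),(400,250)); cv2.imwrite('pics/m12.png',o)
E
```

```text
[0.42019822 0.20498015 0.22956499] 0.042716080296350475
```

View pics/m12.png

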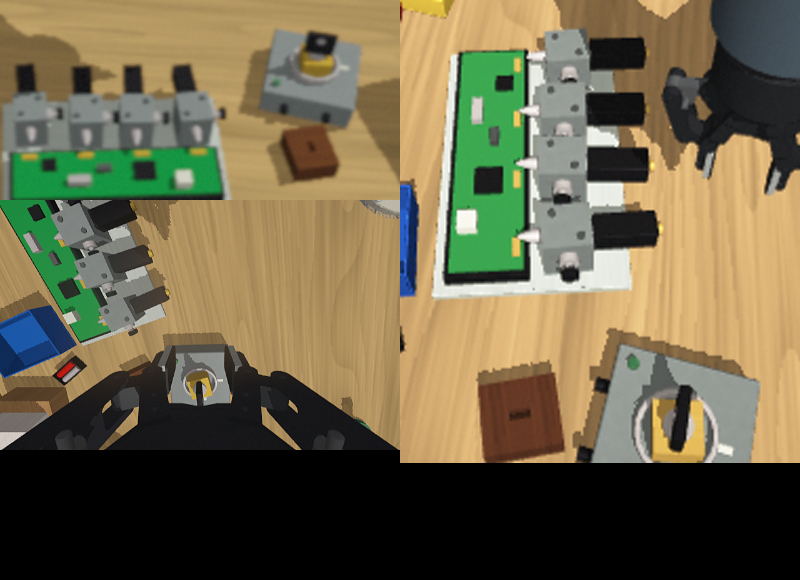

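All four probes are flush in their holders. The key stands in the switch, and the cylinder now sits square to the world axes, about 77° round from where it started. The gripper is clear.

```bash
python3 -c "
from h import *
print(hand_in())"
```

```text
the job is handed in; nothing more can be done
None
```

I seated all four probes home, put the key fully into the switch, turned it clockwise to its stop and left it there, then handed in at about 48 s; the hand-in call gave no verdict.

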